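# Swap the capacitor module behind the fan and filter cassettes

### The arm

A 7-joint arm with a two-finger parallel gripper is mounted at the origin on the work surface. World frame = base frame: x ahead of the robot, y to its left, z up, the work surface at z = 0. Lengths are in m, angles in rad, forces in N, time in s.
With the tool pointing down it reaches from about 0.425 to 0.875 m from the base axis. Payload 4.7 kg.
Tool frame: the origin (TCP) lies on the mounting face of the last link; the fingertips stand 182 mm ahead of it and the grasp point (between the pads) lies 164 mm ahead of it; z points along the fingers, y is the direction in which the jaws open and shut (so a half turn about z gives the same grasp; the last joint's range is limited). The gripper opens to 87 mm and grips with 3 to 60 N. Pads are 19 mm wide; open, the fingers measure 117 mm over their backs; the gripper's body (75 mm by 190 mm) begins 51 mm behind the grasp point.
Start: joints at [-1.177, 0.321, -0.07, 1.45, 0.023, 1.371, -0.057], TCP at [0.241, 0.604, 0.405] pointing down, gripper open.
Joint ranges: [-2.86, 2.86], [-0.3, 2.09], [-1.38, 1.24], [0.06, 2.45], [-1.56, 4.7], [0.09, 2.05], [-2.69, 2.69]. Speed limits (rad/s): [2.57, 2.57, 3.14, 3.14, 3.14, 3.14, 3.14].

### API

Orientations are given as a rotation vector (axis times angle).
In Python, from bench import ctrl gives the robot as it stands. The module is installed in compiled form; this text tells all that it offers.
- The arm moves only by the tool play_rows, never from a script. Its argument "targets" is text: rows parted by semicolons, each of 7 numbers parted by spaces: the shift along the tool's x, y, z in cm, then the turn, a rotation vector about the tool's x, y, z in rad, then the opening, from -1 (shut) to 1 (fully open). In form: x y z ax ay az grip; .... A call has 1 to 20 rows; each row shifts and turns the pose as measured when the row begins, along the tool's axes as they then stand; what a row does not reach is not made up. A row lasts 1/8 s, in which the tool goes at most 62.5 mm and 10.7 degrees, less where a joint would pass 70% of its speed; a pose out of reach is approached as far as the arm can. A call is refused whole if a number of a shift passes 6.25 or a number of a turn 0.188, either way. A call with a gripper value outside its range is refused whole. The fingers move at their own pace and stop on an object; "newtons" is the grip in N (left out, the last holds). Time passes only in rows, so rows that do not move let the fingers close. It gives the time, the measured TCP pose, the force and the opening at its end, in the units of the state.
- ctrl.get_state(): the state, without advancing time (a new reading comes with each control period).
- ctrl.get_image(name): name is "scene" or "top"; returns a dict with "pixels" (480x640x3 uint8, blue, green, red), "depth" (480x640 float32, m along the optical axis (not along the pixel's ray), 0 where there is no reading), "intrinsics" (3x3 intrinsics, pixels), "R" (3x3) and "t" (3): a world point X has camera coordinates R X + t. Camera axes: x right, y down, z forward; pixel columns grow to the right and rows downward; lengths in m; the calibration is good to about 2 mm. A picture is of the moment at which its call begins.
- ctrl.close_job(): hands the job in, once; it reports no verdict.
The state is a dict: "time": time; "joint_positions": joint angles; "qd": joint speeds; "joint_torque": joint torques, N m; "position": TCP position; "tool_rot": TCP orientation; "ft_force": force on the tool from outside, world axes, zero at the start; "torque": the same for the moment, N m; "grip_width": opening from 0.0 (shut) to 1.0 (fully open).
Only numpy, scipy, OpenCV 4.12 (cv2) and the standard library are available. Lean on these libraries where they do the work, as an engineer would, in place of code of your own. Each camera call takes 0.05 s, during which the arm holds its last target.

### The job

Change the capacitor module in the open power unit: lift the fan cassette and the filter cassette out of its front bays and stand both upright on the dark grey mat, take out the old capacitor module behind them and stand it in the empty tray, and set the spare module from the other tray squarely in the middle of the capacitor bay, upright. Then put the fan and the filter back, each upright in the very place it came from. Set everything down gently rather than letting it drop, and do not push the dish of screws about.

Things in the scene. Friction and masses are not known exactly. Their poses are not given: they have to be found in the camera images.
- cap_bay (a point): Middle of the capacitor bay, on the floor of the power unit (fixed open sheet-metal box 240 x 212 mm, walls 62 mm high), 12 mm above the bench: a black pad 48 x 92 mm, under the old module at the start. x runs to the unit's rear, y left, z up. Front bays, 96 mm wide between guides 52 mm high: middles at x -51, y +52 and -52 mm. 50 mm clear behind the module, parts beyond under 56 mm high.
- fan_c (a point): Fan cassette, 0.35 kg: galvanised body 42 mm deep (x), 84 wide (y), 76 high, a round black fan on front and rear, black handle on top; 108 mm high over all. Loose in one front bay (either), 10 mm ahead of the old module; axes as the unit's. The point is its centre, 54 mm above its foot. Handle bar 12 mm thick (x), 60 long (y), 16 high, its middle 46 mm above the point, 16 mm free below.
- filter_c (a point): Air-filter cassette, 0.25 kg: grey plastic frame 26 mm deep (x), 84 wide (y), 76 high, pale pleats on front and rear, handle on top; 108 mm high over all. Loose in the other front bay; axes as the unit's. The point is its centre, 54 mm above its foot. Handle bar 12 mm thick (x), 60 long (y), 16 high, its middle 46 mm above the point, 16 mm free below.
- old_caps_c (a point): Old capacitor module, 0.38 kg: two dark upright cans 35 mm across with bright tops in a galvanised carrier with flat faces, 40 mm thick (x), 84 wide (y), 60 high (cans 65). Loose on the pad of the capacitor bay, behind both cassettes. The point is its centre, 32 mm above its foot. To be gripped across its 40 mm (along x).
- spare_caps_c (a point): Spare capacitor module, just like the old one: 40 mm thick (x, the way to grip it), 84 wide (y), 65 high, 0.38 kg; the point is its centre, 32 mm above its foot. At the start it stands loose in one of the two black trays, turned up to 17 degrees from it.
- return_tray: The empty one of two like black trays on the blue mat, for the old module: 130 mm (x) by 140 mm (y) outside, walls 4 mm thick and 30 mm high, fixed; the trays stand 150 mm apart, centre to centre. The point is the centre of its underside, 3 mm above the bench; the floor inside is 4 mm above the point.
- spare_tray: The other black tray, same size, in which the spare module stands at the start. The point is the centre of its underside, 3 mm above the bench.
- mat_c (a point): Dark grey rubber mat, 310 mm (x) by 180 mm (y), 3 mm thick, fixed, left or right of the power unit: the place to stand the fan and filter meanwhile. The point is the middle of its top; x along its long side, away from the robot. The dish of screws stands on its far half.
- dish_c (a point): Small round steel dish of screws, 66 mm across the rim, 18 mm high, loose on the grey mat about 110 mm beyond the mat's middle (+x). Not to be shifted. The point is its centre, 9 mm above its foot.
There are look-alikes about, which are no part of the job. Leave any orange or turquoise look-alike of the part that bears fan_c alone.

How it is judged:
On the way, in this order (a step that is already met when the one before it is completed fails the run):
1. the fan and the filter both stand upright on the dark grey mat, released (x of fan_c in the frame of mat_c between -0.155 and 0.155 m and y of fan_c in the frame of mat_c between -0.09 and 0.09 m and z of each of fan_c, filter_c in the frame of mat_c below 0.062 m and angle between each of fan_c, filter_c's own z axis and vertical below 0.12 rad and linear speed of each of fan, filter below 0.03 m/s and contact force between the fingers and fan below 0.2 N and x of filter_c in the frame of mat_c between -0.155 and 0.155 m and y of filter_c in the frame of mat_c between -0.09 and 0.09 m and contact force between the fingers and filter below 0.2 N), for 0.2 s.
2. the old module stands upright in the empty tray, released (horizontal distance between old_caps_c and return_tray below 0.046 m and z of old_caps_c in the frame of return_tray below 0.044 m and angle between old_caps_c's own z axis and vertical below 0.12 rad and linear speed of old_caps below 0.03 m/s and contact force between the fingers and old_caps below 0.2 N), for 0.2 s.
3. the spare module stands in the middle of the capacitor bay, square and upright, released (horizontal distance between spare_caps_c and cap_bay below 0.012 m and z of spare_caps_c in the frame of cap_bay below 0.038 m and angle between the x axis of spare_caps_c and the x axis of cap_bay, either way round below 0.17 rad and angle between spare_caps_c's own z axis and vertical below 0.12 rad and linear speed of spare_caps below 0.03 m/s and contact force between the fingers and spare_caps below 0.2 N), for 0.2 s.
At the end, for the whole second after the job is handed in: Spare upright on the capacitor bay's floor, within 12 mm of its middle, 10 degrees of square; old module upright on the floor of the tray that was empty; fan and filter upright within 12 mm of where each stood at the start, 10 degrees of square; all released, at rest (all of step 2 and all of step 3 and distance of each of fan_c, filter_c from where it was at the start of the episode below 0.012 m and angle between the x axis of each of fan_c, filter_c and the x axis of cap_bay, either way round below 0.17 rad and angle between each of fan_c, filter_c's own z axis and vertical below 0.12 rad and linear speed of each of fan, filter below 0.03 m/s and contact force between the fingers and fan below 0.2 N and contact force between the fingers and filter below 0.2 N); the robot touches nothing.
It fails at once if a cassette or module is let fall (it moves faster than 0.6 m/s while no finger holds it, as after a drop of some 20 mm) ((linear speed of fan above 0.6 m/s and contact force between the fingers and fan below 0.1 N) or (linear speed of filter above 0.6 m/s and contact force between the fingers and filter below 0.1 N) or (linear speed of old_caps above 0.6 m/s and contact force between the fingers and old_caps below 0.1 N) or (linear speed of spare_caps above 0.6 m/s and contact force between the fingers and spare_caps below 0.1 N)).
It fails at once if the dish of screws is pushed more than 25 mm from its place (distance of dish_c from where it was at the start of the episode above 0.025 m).
It also fails if it takes over 138 s, if anything falls off the work surface, if the arm or the gripper's body presses on something with over 40 N, if the wrist force passes 120 N, or if a joint passes its speed limit or range.

## Working session

There is one attempt and no reset: what is moved stays moved. The work goes in short steps, Python scripts to look and compute and a tool call to move; the robot and the scene stay as the last step left them, time stands still between calls to the robot, and variables do not carry over. Pictures are saved under pics/ and viewed, and the job is handed in when it is done.

Besides the shell and the picture viewer there is one more tool, called after "Request:" by a JSON object that holds its "name" and its "arguments". play_rows: Moves the arm, as the interface text tells. Its arguments: {"type":"object","properties":{"targets":{"type":"string"},"newtons":{"type":"number"}},"required":["targets"]}

```bash
mkdir -p pics; cat > h.py <<'E'
import numpy as np,cv2
from bench import ctrl
def grab(n):
    d=ctrl.get_image(n); np.savez('%s.npz'%n,**d); return d
def load(n): return dict(np.load('%s.npz'%n))
def cloud(d):
    K=d['intrinsics'];z=d['depth'];v,u=np.mgrid[0:480,0:640]
    c=np.stack([(u-K[0,2])/K[0,0]*z,(v-K[1,2])/K[1,1]*z,z],-1)
    w=(c-d['t'])@d['R']
    w[z==0]=np.nan
    return w
def proj(d,X):
    c=d['R']@np.array(X)+d['t'];p=d['intrinsics']@c;return p[:2]/p[2]
E
python3 - <<'E'
from h import *
for n in('scene','top'):
    d=grab(n);cv2.imwrite('pics/%s0.png'%n,d['pixels']);print(n,d['R'],d['t'],d['intrinsics'])
print(ctrl.get_state())
E
```

```text
scene [[ 0.28929757  0.95716002  0.01231323]
 [ 0.55120539 -0.15605529 -0.81964588]
 [-0.78261072  0.24390868 -0.57273817]] [-0.14906027 -0.18041587  1.71980235] [[581.96165101   0.         313.58045758]
 [  0.         581.96165101 236.90787258]
 [  0.           0.           1.        ]]
top [[ 0.01464433 -0.99952532 -0.02710494]
 [-0.99213516 -0.01115519 -0.12467313]
 [ 0.12431158  0.02871752 -0.99182757]] [0.0161968  0.43844485 1.10904129] [[516.6943662    0.         317.81800861]
 [  0.         516.6943662  249.59956617]
 [  0.           0.           1.        ]]
{'time': 0.1, 'joint_positions': array([-1.17691525,  0.3217376 , -0.0700922 ,  1.45158507,  0.02260845,
        1.3707925 , -0.0568677 ]), 'qd': array([ 9.56118211e-05, -1.34603216e-03,  4.01953298e-04, -1.56594156e-03,
        9.45925192e-04,  6.49542064e-04,  1.18968379e-03]), 'joint_torque': array([-9.05743150e-05, -4.92572701e+01, -4.05872259e-01, -3.13397884e+01,
       -6.42561237e-02,  3.95350100e-02,  9.27158749e-05]), 'position': array([0.24092156, 0.60349512, 0.40376189]), 'tool_rot': array([-5.92829306e-01, -3.08491764e+00,  2.70234123e-03]), 'ft_force': array([0.11678314, 1.06174225, 0.96960974]), 'torque': array([-0.0712475 , -0.00888538,  0.00458121]), 'grip_width': 0.9981149763029888}
```

View pics/scene0.png

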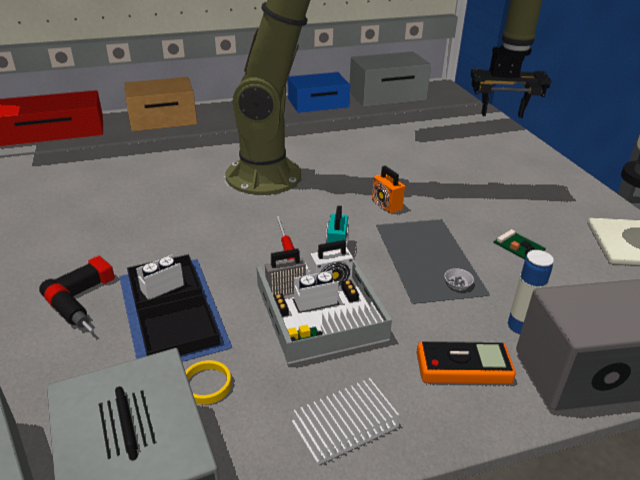

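View pics/top0.png

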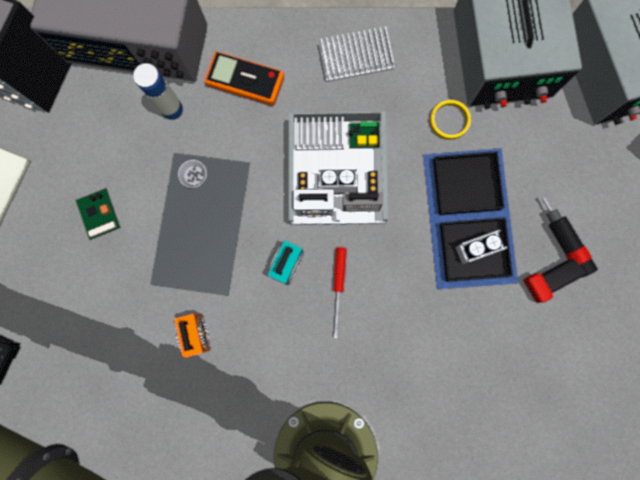

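Top view: the unit is at about px (337,168), with the fan in its left bay (about 314,202) and the filter in the right bay (about 362,202). The old caps are at (338,178), the mat at (200,224), the dish at (192,173) and the empty tray at (468,183). The spare is in the near tray at (481,246). Next I measure these.

```bash
python3 - <<'E'
from h import *
d=load('top');w=cloud(d);p=d['pixels']
c=p[105:235,270:400];cv2.imwrite('pics/c1.png',cv2.resize(c,None,fx=4.5,fy=4.5,interpolation=cv2.INTER_CUBIC))
c=p[140:295,415:525];cv2.imwrite('pics/c2.png',cv2.resize(c,None,fx=3.8,fy=3.8,interpolation=cv2.INTER_CUBIC))
# height map orthographic
def ortho(x0,x1,y0,y1,r=0.001):
    H=int((x1-x0)/r);W=int((y1-y0)/r)
    Z=np.zeros((H,W));
    for q in w.reshape(-1,3):
        if np.isnan(q[0]):continue
        i=int((x1-q[0])/r);j=int((y1-q[1])/r)
        if 0<=i<H-1 and 0<=j<W-1:
            Z[i:i+2,j:j+2]=np.maximum(Z[i:i+2,j:j+2],q[2])
    return Z
Z=ortho(0.4,0.72,-.2,.14,.002)
im=cv2.applyColorMap((np.clip(Z/0.13,0,1)*255).astype(np.uint8),cv2.COLORMAP_JET)
cv2.imwrite('pics/z1.png',cv2.resize(im,None,fx=3.5,fy=3.5,interpolation=0))
# handles: points z>0.1
def rect(m,name):
    q=w[m][:,:2].astype(np.float32)
    if len(q)<5: print(name,len(q));return
    print(name,len(q),cv2.minAreaRect(q),q.min(0),q.max(0),np.median(w[m][:,2]))
def near(u0,u1,v0,v1):
    m=np.zeros((480,640),bool);m[v0:v1,u0:u1]=1;return m
rect(near(280,340,180,230)&(w[...,2]>.108),'fanhandle')
rect(near(341,400,180,230)&(w[...,2]>.108),'filthandle')
rect(near(310,365,160,195)&(w[...,2]>.065)&(w[...,2]<.085),'oldcaps')
rect(near(440,520,210,290)&(w[...,2]>.055),'spare')
rect(near(415,525,140,220)&(w[...,2]>.028)&(w[...,2]<.04),'tray far')
rect(near(415,525,215,295)&(w[...,2]>.028)&(w[...,2]<.04),'tray near')
rect(near(150,215,140,200)&(w[...,2]>.012),'dish')
rect(near(270,400,105,235)&(w[...,2]>.066)&(w[...,2]<.08),'box')
hsv=cv2.cvtColor(p,cv2.COLOR_BGR2HSV)
print(p[240,200],p[240,130],p[200,260])
g=p.mean(-1)
m=near(140,260,145,300)&(g<110)&(w[...,2]<.012); rect(m,'mat')
q=w[m];print(q[:,:2].mean(0))
E
```

```text
fanhandle 204 ((0.5378857851028442, 0.03182828798890114), (0.01240709237754345, 0.05956649407744408), 1.0040971040725708) [0.53130496 0.00202711] [0.54450285 0.06161387] 0.11944773754697091
filthandle 194 ((0.5406734347343445, -0.07164756953716278), (0.013356082141399384, 0.057826001197099686), 1.3632481098175049) [ 0.5336986  -0.10068136] [ 0.5471586  -0.04284864] 0.11945779983611002
oldcaps 566 ((0.5820842981338501, -0.011464186012744904), (0.09591760486364365, 0.05890396982431412), 89.38812255859375) [ 0.5524188  -0.05931151] [0.611282   0.03672083] 0.07553956153824559
spare 556 ((0.44668617844581604, -0.3290095031261444), (0.04012298211455345, 0.08507639169692993), 20.656078338623047) [ 0.41329634 -0.3756927 ] [ 0.47928607 -0.28354326] 0.07100666785188806
tray far 585 ((0.5808154344558716, -0.31039464473724365), (0.15654267370700836, 0.1414974331855774), 5.144355297088623) [ 0.50808346 -0.38677987] [ 0.6637413 -0.2339076] 0.03257090153849555
tray near 591 ((0.4440937340259552, -0.3229372203350067), (0.13037320971488953, 0.14172114431858063), 5.213625431060791) [ 0.37447247 -0.3988717 ] [ 0.5144506  -0.24776769] 0.03277206500095506
dish 275 ((0.5996515154838562, 0.3125169277191162), (0.06323187798261642, 0.08506432920694351), 86.16350555419922) [0.5593299  0.28025344] [0.64221025 0.34690782] 0.018065007424972395
box 736 ((0.6192873120307922, -0.018654458224773407), (0.2375696450471878, 0.20945487916469574), 1.2694940567016602) [ 0.5026584  -0.12390012] [0.7385004  0.08861729] 0.07469634186388543
[104  99  95] [149 147 146] [150 149 149]
mat 9594 ((0.5006599426269531, 0.2913447618484497), (0.17975062131881714, 0.30910784006118774), 82.86238098144531) [0.3367392 0.1855417] [0.6622966  0.39818835] 0.0032746464511206608
[0.48987076 0.28928163]
```

View pics/c1.png

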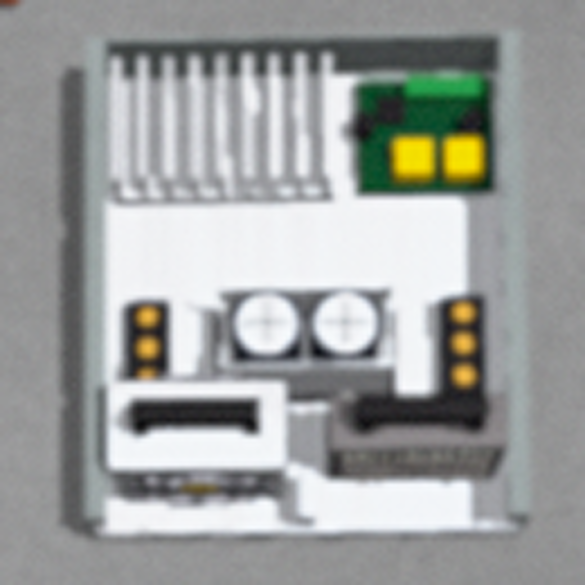

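View pics/c2.png

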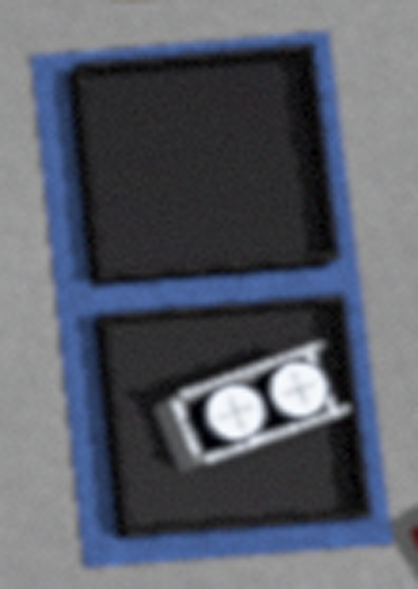

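View pics/z1.png

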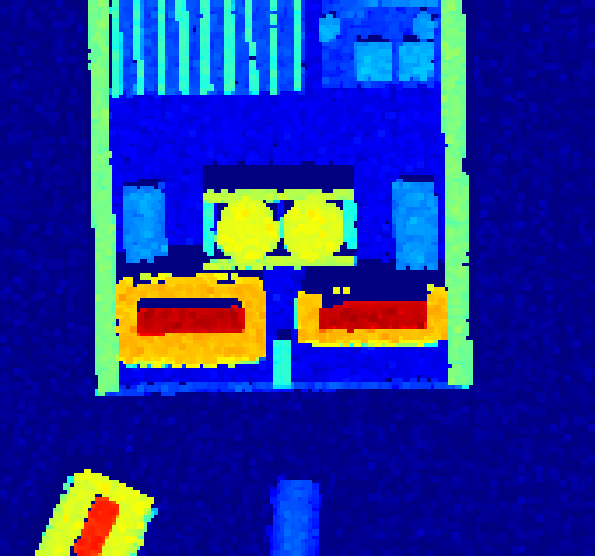

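```bash
cat >> h.py <<'E'
from scipy.spatial.transform import Rotation as Ro
def tgt(h):
    c,s=np.cos(np.radians(h)),np.sin(np.radians(h))
    return Ro.from_matrix(np.array([[-s,c,0],[c,s,0],[0,0,-1.]]))
def plan(wps,step=5.0,grip=1):
    """wps: list of (x,y,z,heading deg[,step]) ; z is of grasp point"""
    s=ctrl.get_state();p=np.array(s['position']);R=Ro.from_rotvec(s['tool_rot']);Z=R.as_matrix()
    print('t %.2f'%s['time'],'grasp',np.round(p+.164*Z[:,2],4),'head %.2f'%np.degrees(np.arctan2(Z[1,1],Z[0,1])),'tilt',np.round(Z[:2,2],4),'F',np.round(s['ft_force'],1),'g %.3f'%s['grip_width'])
    rows=[]
    for wp in wps:
        q=np.array(wp[:3])+[0,0,.164];Rt=tgt(wp[3]);st=wp[4] if len(wp)>4 else step
        rv=(R.inv()*Rt).as_rotvec()
        n=int(max(np.ceil(np.linalg.norm(q-p)*100/st-1e-6),np.ceil(np.linalg.norm(rv)/.17),1))
        for k in range(n):
            d=R.inv().apply((q-p)/n)*100
            rows.append(' '.join('%g'%v for v in list(np.round(d,2)+0)+list(np.round(rv/n,3)+0)+[grip]))
            R=R*Ro.from_rotvec(rv/n)
        p=q;R=Rt
    print(len(rows));print('; '.join(rows))
E
python3 -c "
from h import *
plan([(.538,.032,.24,1.3)])"
```

```text
t 0.10 grasp [0.2408 0.6032 0.2398] head 68.24 tilt [-0.0005 -0.0016] F [0.1 1.1 1. ] g 0.998
13
-3.75 -3.24 0 0 0 0.09 1; -4.03 -2.89 0 0 0 0.09 1; -4.27 -2.51 0 0 0 0.09 1; -4.48 -2.12 0 0 0 0.09 1; -4.65 -1.71 0 0 0 0.09 1; -4.79 -1.28 0 0 0 0.09 1; -4.88 -0.85 0 0 0 0.09 1; -4.94 -0.41 0 0 0 0.09 1; -4.95 0.04 0 0 0 0.09 1; -4.93 0.48 0 0 0 0.09 1; -4.87 0.92 0 0 0 0.09 1; -4.77 1.35 0 0 0 0.09 1; -4.62 1.78 0 0 0 0.09 1
```

Request:
{"name": "play_rows", "arguments": {"targets": "-3.75 -3.24 0 0 0 0.09 1; -4.03 -2.89 0 0 0 0.09 1; -4.27 -2.51 0 0 0 0.09 1; -4.48 -2.12 0 0 0 0.09 1; -4.65 -1.71 0 0 0 0.09 1; -4.79 -1.28 0 0 0 0.09 1; -4.88 -0.85 0 0 0 0.09 1; -4.94 -0.41 0 0 0 0.09 1; -4.95 0.04 0 0 0 0.09 1; -4.93 0.48 0 0 0 0.09 1; -4.87 0.92 0 0 0 0.09 1; -4.77 1.35 0 0 0 0.09 1; -4.62 1.78 0 0 0 0.09 1; 0 0 0 0 0 0 1"}}

```text
time: 1.85
position: [0.5343, 0.0073, 0.3987]
tool_rot: [2.24, 2.203, -0.015]
ft_force: [-0.5, -0.9, 0.6]
grip_width: 0.997
```

```bash
python3 -c "
from h import *
plan([(.538,.032,.18,1.3),(.538,.032,.116,1.3,3)])"
```

```text
t 1.85 grasp [0.5332 0.0062 0.2347] head -0.95 tilt [-0.0065 -0.0068] F [-0.5 -0.9  0.6] g 0.997
5
1.26 0.18 2.73 -0.003 0.003 -0.02 1; 1.24 0.2 2.73 -0.003 0.003 -0.02 1; 0 0 2.13 0 0 0 1; 0 0 2.13 0 0 0 1; 0 0 2.13 0 0 0 1
```

Request:
{"name": "play_rows", "arguments": {"targets": "1.26 0.18 2.7 -0.003 0.003 -0.02 1; 1.24 0.2 2.7 -0.003 0.003 -0.02 1; 0 0 0 0 0 0 1"}}

```text
time: 2.22
position: [0.5373, 0.0341, 0.3428]
tool_rot: [-2.191, -2.249, 0.001]
ft_force: [0.4, -0.3, 0.4]
grip_width: 1.001
```

```bash
python3 -c "
from h import *
plan([(.538,.032,.112,1.3,3)])
d=grab('scene');cv2.imwrite('pics/s1.png',cv2.resize(d['pixels'][140:380,220:520],None,fx=2.6,fy=2.4))"
```

```text
t 2.23 grasp [0.537  0.0342 0.1788] head 1.50 tilt [-0.002   0.0007] F [ 0.4 -0.3  0.4] g 1.001
3
-0.07 0.03 2.23 -0.001 0 0.001 1; -0.07 0.02 2.23 -0.001 0 0.001 1; -0.07 0.02 2.23 -0.001 0 0.001 1
```

View pics/s1.png

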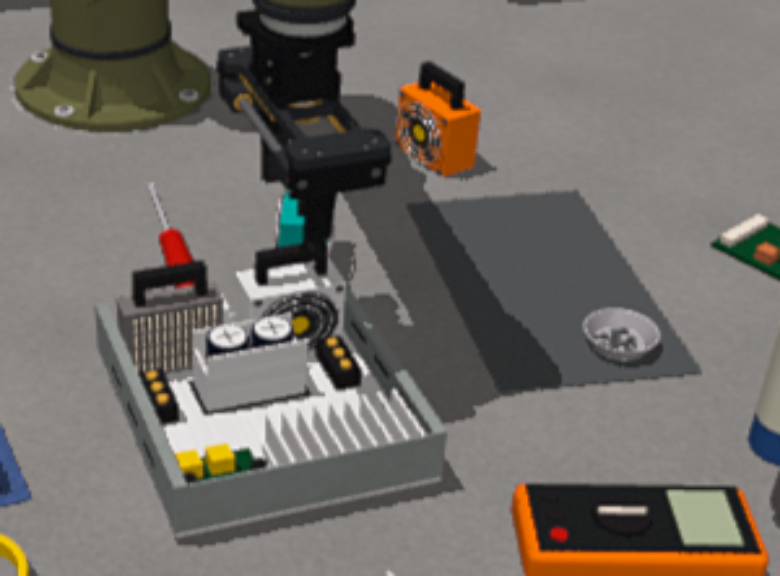

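Request:
{"name": "play_rows", "arguments": {"targets": "-0.07 0.03 2.2 -0.001 0 0.001 1; -0.07 0.02 2.2 0 0 0.001 1; -0.07 0.02 2.0 0 0 0 1; 0 0 0 0 0 0 1"}}

```text
time: 2.78
position: [0.5405, 0.0311, 0.2847]
tool_rot: [2.192, 2.244, 0.013]
ft_force: [0.6, -0.0, -0.2]
grip_width: 1.002
```

```bash
python3 -c "
from h import *
plan([(.538,.032,.112,1.3,3)])"
```

```text
t 2.77 grasp [0.542  0.0315 0.1207] head 1.35 tilt [0.0093 0.0026] F [ 0.6 -0.  -0.2] g 1.002
1
0.1 -0.25 0.86 0.009 -0.002 0.001 1
```

The view shows the open gripper straight over the fan handle (around 300,240) with nothing touched. Now I close on it.

Request:
{"name": "play_rows", "arguments": {"targets": "0.1 -0.4 0.85 0.009 -0.002 0.001 1; 0 0 0 0 0 0 1"}}

```text
time: 3.02
position: [0.5371, 0.032, 0.2782]
tool_rot: [2.196, 2.245, 0.005]
ft_force: [0.2, 0.4, -0.5]
grip_width: 1.001
```

```bash
python3 -c "
from h import *
plan([(.538,.032,.112,1.3,3)])"
```

```text
t 3.02 grasp [0.5376 0.0322 0.1142] head 1.28 tilt [0.0031 0.0012] F [ 0.2  0.4 -0.5] g 1.001
1
0 0.09 0.22 0.003 -0.001 0 1
```

Request:
{"name": "play_rows", "arguments": {"targets": "0 0.05 0.2 0.003 -0.001 0 0.2; 0 0 0 0 0 0 -1; 0 0 0 0 0 0 -1; 0 0 0 0 0 0 -1; 0 0 0 0 0 0 -1; 0 0 0 0 0 0 -1; 0 0 0 0 0 0 -1", "newtons": 30}}

```text
time: 3.9
position: [0.5383, 0.032, 0.2776]
tool_rot: [2.196, 2.245, 0.004]
ft_force: [0.9, 0.1, 0.4]
grip_width: 0.289
```

```bash
python3 -c "
from h import *
plan([(.538,.032,.24,1.3,3)],grip=-1)"
```

```text
t 3.90 grasp [0.5387 0.0322 0.1136] head 1.28 tilt [0.0025 0.0007] F [0.9 0.1 0.4] g 0.289
5
0 0 -2.53 0.001 0 0 -1; 0 0 -2.53 0.001 0 0 -1; 0 0 -2.53 0.001 0 0 -1; 0 0 -2.53 0.001 0 0 -1; 0 0 -2.53 0.001 0 0 -1
```

Request:
{"name": "play_rows", "arguments": {"targets": "0 0 0.1 0 0 0 -1; 0 0 0 0 0 0 -1; 0 0 0 0 0 0 -1; 0 0 0 0 0 0 -1"}}

```text
time: 4.4
position: [0.5384, 0.0321, 0.2765]
tool_rot: [2.195, 2.245, 0.004]
ft_force: [0.6, -0.8, -0.7]
grip_width: 0.133
```

```bash
python3 -c "
from h import *
plan([(.538,.032,.24,1.3,3)],grip=-1)"
```

```text
t 4.40 grasp [0.5389 0.0322 0.1125] head 1.29 tilt [0.0031 0.0006] F [ 0.6 -0.8 -0.7] g 0.133
5
0 0 -2.55 0.001 0 0 -1; 0 0 -2.55 0.001 0 0 -1; 0 0 -2.55 0.001 0 0 -1; 0 -0.01 -2.55 0.001 0 0 -1; 0 -0.01 -2.55 0.001 0 0 -1
```

Request:
{"name": "play_rows", "arguments": {"targets": "0 0 -1 0 0 0 -1; 0 0 -2.5 0.001 0 0 -1; 0 0 -2.5 0.001 0 0 -1; 0 0 -2.5 0.001 0 0 -1; 0 0 -2.5 0.001 0 0 -1; 0 0 0 0 0 0 -1"}}

```text
time: 5.15
position: [0.5362, 0.0317, 0.3883]
tool_rot: [-2.193, -2.241, 0.012]
ft_force: [-1.1, 0.2, -4.3]
grip_width: 0.133
```

```bash
python3 -c "
from h import *
plan([(.506,.29,.24,1.3,5)],grip=-1)"
```

```text
t 5.15 grasp [0.5346 0.0315 0.2243] head 1.25 tilt [-0.0096 -0.0011] F [-1.1  0.2 -4.3] g 0.133
6
4.32 -0.41 -0.26 -0.002 0 0 -1; 4.32 -0.41 -0.26 -0.002 0 0 -1; 4.32 -0.41 -0.26 -0.002 0 0 -1; 4.32 -0.41 -0.26 -0.002 0 0 -1; 4.32 -0.41 -0.26 -0.002 0 0 -1; 4.32 -0.41 -0.26 -0.002 0 0 -1
```

Request:
{"name": "play_rows", "arguments": {"targets": "2 -0.2 -0.5 -0.002 0 0 -1; 4 -0.4 -0.5 -0.002 0 0 -1; 4.3 -0.45 -0.2 -0.002 0 0 -1; 4.3 -0.4 -0.2 -0.002 0 0 -1; 4.3 -0.4 0 0 0 0 -1; 3 -0.3 0 0 0 0 -1; 1.5 -0.15 0 0 0 0 -1; 0 0 0 0 0 0 -1"}}

```text
time: 6.15
position: [0.5046, 0.2691, 0.3901]
tool_rot: [-2.198, -2.237, 0.031]
ft_force: [0.2, -0.8, -4.1]
grip_width: 0.133
```

```bash
python3 -c "
from h import *
plan([(.506,.29,.14,1.3,3)],grip=-1)"
```

```text
t 6.15 grasp [0.5017 0.2674 0.2261] head 0.99 tilt [-0.0179 -0.0104] F [ 0.2 -0.8 -4.1] g 0.133
3
0.73 0.11 2.86 -0.006 0.003 -0.002 -1; 0.72 0.09 2.86 -0.006 0.003 -0.002 -1; 0.71 0.08 2.87 -0.006 0.003 -0.002 -1
```

Request:
{"name": "play_rows", "arguments": {"targets": "0.73 0.11 2.8 -0.006 0.003 -0.002 -1; 0.72 0.09 2.8 -0.006 0.003 -0.002 -1; 0.71 0.08 2.5 -0.006 0.003 -0.002 -1; 0 0 1.2 0 0 0 -1; 0 0 0 0 0 0 -1"}}

```text
time: 6.78
position: [0.5094, 0.2805, 0.2941]
tool_rot: [2.205, 2.23, -0.006]
ft_force: [-0.8, 0.0, -3.9]
grip_width: 0.136
```

```bash
python3 -c "
from h import *
plan([(.506,.29,.104,1.3,1)],grip=-1)
d=grab('scene');cv2.imwrite('pics/s2.png',cv2.resize(d['pixels'][140:380,220:520],None,fx=2.6,fy=2.4))"
```

```text
t 6.78 grasp [0.5095 0.2794 0.1301] head 0.66 tilt [ 0.0011 -0.0068] F [-0.8  0.  -3.9] g 0.136
3
0.32 -0.11 0.87 0 0.002 -0.004 -1; 0.32 -0.11 0.87 0 0.002 -0.004 -1; 0.32 -0.11 0.87 0 0.002 -0.004 -1
```

View pics/s2.png

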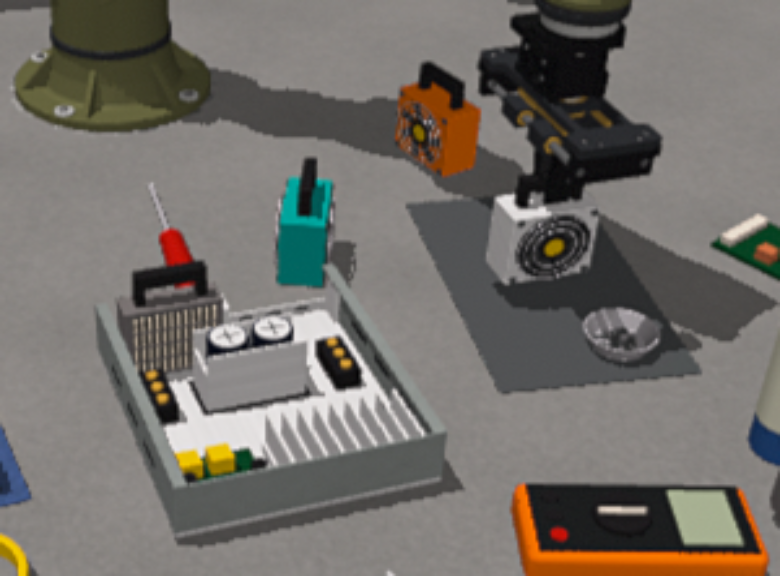

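The fan hangs upright over the mat (545,240), clear of the dish (620,335). Now I lower it slowly.

Request:
{"name": "play_rows", "arguments": {"targets": "0.3 -0.1 0.8 0 0.002 -0.004 -1; 0.3 -0.1 0.7 0 0.002 -0.004 -1; 0 0 0.4 0 0 -0.003 -1; 0 0 0.2 0 0 0 -1"}}

```text
time: 7.32
position: [0.5085, 0.2869, 0.2753]
tool_rot: [2.194, 2.244, 0.008]
ft_force: [0.1, 0.1, -4.6]
grip_width: 0.137
```

```bash
python3 -c "
from h import *
plan([(.506,.29,.1035,1.3,1)],grip=-1)"
```

```text
t 7.33 grasp [0.5095 0.287  0.1113] head 1.30 tilt [0.0059 0.001 ] F [ 0.1  0.1 -4.6] g 0.137
1
0.32 -0.25 0.77 0.006 -0.001 0 -1
```

Request:
{"name": "play_rows", "arguments": {"targets": "0 0 0.3 0.006 -0.001 0 -1; 0 0 0.25 0 0 0 -1; 0 0 0.2 0 0 0 -1; 0 0 0.15 0 0 0 -1"}}

```text
time: 7.82
position: [0.509, 0.2869, 0.2673]
tool_rot: [2.196, 2.246, 0.001]
ft_force: [-3.1, -3.2, 10.7]
grip_width: 0.135
```

```bash
python3 -c "
from h import *
plan([(.506,.29,.1035,1.3,1)],grip=-1)"
```

```text
t 7.83 grasp [0.5091 0.2869 0.1033] head 1.29 tilt [0.0004 0.0004] F [-3.1 -3.2 10.7] g 0.135
1
0.32 -0.29 -0.02 0 0 0 -1
```

Request:
{"name": "play_rows", "arguments": {"targets": "0 0 -0.1 0 0 0 0.3; 0 0 0 0 0 0 0.5; 0 0 0 0 0 0 0.5; 0 0 0 0 0 0 0.5; 0 0 -1 0 0 0 0.5; 0 0 -3 0 0 0 0.5; 0 0 -3 0 0 0 0.5; 0 0 -1 0 0 0 0.5"}}

```text
time: 8.82
position: [0.5094, 0.2871, 0.3528]
tool_rot: [2.196, 2.246, 0.006]
ft_force: [0.5, -0.3, 0.6]
grip_width: 0.743
```

```bash
python3 -c "
from h import *
plan([(.541,-.0716,.185,1.3,5)],grip=0.5)
d=grab('scene');cv2.imwrite('pics/s3.png',cv2.resize(d['pixels'][140:380,220:520],None,fx=2.6,fy=2.4))"
```

```text
t 8.82 grasp [0.5099 0.2874 0.1888] head 1.28 tilt [0.003 0.002] F [ 0.5 -0.3  0.6] g 0.743
8
-4.49 0.29 0.04 0 0 0 0.5; -4.49 0.29 0.04 0 0 0 0.5; -4.49 0.29 0.04 0 0 0 0.5; -4.49 0.29 0.04 0 0 0 0.5; -4.49 0.29 0.04 0 0 0 0.5; -4.49 0.29 0.05 0 0 0 0.5; -4.49 0.29 0.05 0 0 0 0.5; -4.49 0.29 0.05 0 0 0 0.5
```

View pics/s3.png

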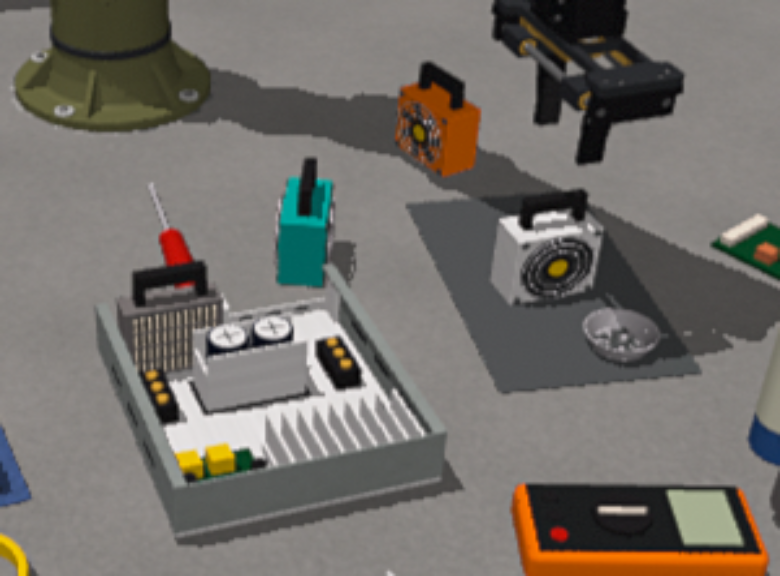

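The fan stands upright on the mat at (548,255), and the dish is untouched. On to the filter.

Request:
{"name": "play_rows", "arguments": {"targets": "-2 0.15 0 0 0 0 0; -4 0.3 0 0 0 0 -0.2; -4.5 0.3 0.1 0 0 0 -0.2; -4.5 0.3 0.1 0 0 0 -0.2; -4.5 0.3 0 0 0 0 -0.2; -4.5 0.3 0 0 0 0 -0.2; -4.5 0.3 0 0 0 0 -0.2; -3.5 0.2 0 0 0 0 -0.2; -2 0.1 0 0 0 0 -0.2; -0.5 0 0 0 0 0 -0.2; 0 0 0 0 0 0 -0.2"}}

```text
time: 10.25
position: [0.532, -0.0828, 0.3385]
tool_rot: [-2.204, -2.228, 0.026]
ft_force: [0.5, -0.1, -0.4]
grip_width: 0.398
```

```bash
python3 -c "
from h import *
plan([(.5407,-.0716,.15,1.3,3)],grip=-.2)"
```

```text
t 10.25 grasp [ 0.5291 -0.0838  0.1746] head 0.62 tilt [-0.0171 -0.0061] F [ 0.5 -0.1 -0.4] g 0.398
1
1.12 0.93 2.43 -0.017 0.006 -0.012 -0.2
```

Request:
{"name": "play_rows", "arguments": {"targets": "1.1 0.9 0 -0.017 0.006 -0.012 -0.2; 0 0 0 0 0 0 -0.2"}}

```text
time: 10.5
position: [0.5414, -0.0686, 0.3378]
tool_rot: [-2.19, -2.251, -0.002]
ft_force: [-0.1, -0.8, 0.3]
grip_width: 0.395
```

```bash
python3 -c "
from h import *
plan([(.5407,-.0716,.114,1.3,2.5)],grip=-.2)"
```

```text
t 10.50 grasp [ 0.5415 -0.0683  0.1738] head 1.55 tilt [0.0004 0.0019] F [-0.1 -0.8  0.3] g 0.395
3
-0.1 -0.03 1.99 0 -0.001 0.001 -0.2; -0.1 -0.03 1.99 0 -0.001 0.001 -0.2; -0.1 -0.03 1.99 0 -0.001 0.001 -0.2
```

Request:
{"name": "play_rows", "arguments": {"targets": "-0.1 -0.05 2 0 -0.001 0.001 -0.2; -0.1 -0.05 2 0 -0.001 0.001 -0.2; -0.1 -0.05 1.5 0 -0.001 0.001 -0.2; 0 0 0 0 0 0 -0.2"}}

```text
time: 11.0
position: [0.541, -0.0675, 0.2815]
tool_rot: [2.185, 2.255, 0.001]
ft_force: [-0.5, 0.3, 0.3]
grip_width: 0.402
```

```bash
python3 -c "
from h import *
plan([(.5407,-.0716,.1125,1.3,2.5)],grip=-.2)"
```

```text
t 11.00 grasp [ 0.5412 -0.0676  0.1175] head 1.81 tilt [ 0.0014 -0.0006] F [-0.5  0.3  0.3] g 0.402
1
-0.41 -0.04 0.5 0.001 0.001 0.009 -0.2
```

Request:
{"name": "play_rows", "arguments": {"targets": "-0.4 -0.05 0.5 0.001 0.001 0.009 -0.2; 0 0 0 0 0 0 -0.2; 0 0 0 0 0 0 -1; 0 0 0 0 0 0 -1; 0 0 0 0 0 0 -1; 0 0 0 0 0 0 -1; 0 0 0 0 0 0 -1; 0 0 0 0 0 0 -1"}}

```text
time: 12.0
position: [0.5416, -0.0718, 0.2783]
tool_rot: [2.195, 2.244, 0.005]
ft_force: [-0.1, 0.1, -0.6]
grip_width: 0.134
```

```bash
python3 -c "
from h import *
plan([(.5407,-.0716,.24,1.3,2.5)],grip=-1)"
```

```text
t 12.00 grasp [ 0.5423 -0.0717  0.1143] head 1.28 tilt [0.0043 0.0006] F [-0.1  0.1 -0.6] g 0.134
6
0.01 -0.01 -2.09 0.001 0 0 -1; 0 -0.01 -2.09 0.001 0 0 -1; 0 -0.01 -2.09 0.001 0 0 -1; 0 -0.01 -2.09 0.001 0 0 -1; 0 -0.01 -2.09 0.001 0 0 -1; 0 -0.01 -2.09 0.001 0 0 -1
```

Request:
{"name": "play_rows", "arguments": {"targets": "0 0 -1 0.001 0 0 -1; 0 0 -2.5 0.001 0 0 -1; 0 0 -2.5 0.001 0 0 -1; 0 0 -2.5 0.001 0 0 -1; 0 0 -2.5 0.001 0 0 -1; 0 0 -1 0 0 0 -1; 0 0 0 0 0 0 -1"}}

```text
time: 12.88
position: [0.54, -0.0719, 0.402]
tool_rot: [-2.194, -2.242, 0.006]
ft_force: [0.2, 0.1, -2.7]
grip_width: 0.136
```

```bash
python3 -c "
from h import *
plan([(.418,.30,.24,1.3,5)],grip=-1)"
```

```text
t 12.88 grasp [ 0.539  -0.0718  0.238 ] head 1.23 tilt [-0.0063  0.0007] F [ 0.2  0.1 -2.7] g 0.136
8
4.68 -1.42 -0.01 -0.001 0 0 -1; 4.68 -1.42 -0.01 -0.001 0 0 -1; 4.68 -1.42 -0.02 -0.001 0 0 -1; 4.68 -1.42 -0.02 -0.001 0 0 -1; 4.68 -1.42 -0.02 -0.001 0 0 -1; 4.68 -1.42 -0.02 -0.001 0 0 -1; 4.68 -1.42 -0.02 -0.001 0 0 -1; 4.68 -1.42 -0.02 -0.001 0 0 -1
```

Request:
{"name": "play_rows", "arguments": {"targets": "2.3 -0.7 0 -0.001 0 0 -1; 4.7 -1.4 0 -0.001 0 0 -1; 4.7 -1.4 0 -0.001 0 0 -1; 4.7 -1.4 0 -0.001 0 0 -1; 4.7 -1.4 0 -0.001 0 0 -1; 4.7 -1.4 0 0 0 0 -1; 4.7 -1.4 0 0 0 0 -1; 3 -0.9 0 0 0 0 -1; 1.5 -0.4 0 0 0 0 -1; 0 0 0 0 0 0 -1; 0 0 0 0 0 0 -1"}}

```text
time: 14.25
position: [0.4235, 0.2824, 0.3889]
tool_rot: [-2.201, -2.235, 0.032]
ft_force: [-0.6, -0.3, -2.5]
grip_width: 0.136
```

```bash
python3 -c "
from h import *
plan([(.418,.30,.14,1.3,2.5)],grip=-1)
d=grab('scene');cv2.imwrite('pics/s4.png',cv2.resize(d['pixels'][140:380,220:520],None,fx=2.6,fy=2.4))"
```

```text
t 14.25 grasp [0.4206 0.2806 0.225 ] head 0.86 tilt [-0.0177 -0.0112] F [-0.6 -0.3 -2.5] g 0.136
4
0.46 -0.09 2.12 -0.004 0.003 -0.002 -1; 0.46 -0.1 2.12 -0.004 0.003 -0.002 -1; 0.45 -0.11 2.12 -0.004 0.003 -0.002 -1; 0.45 -0.12 2.12 -0.004 0.003 -0.002 -1
```

View pics/s4.png

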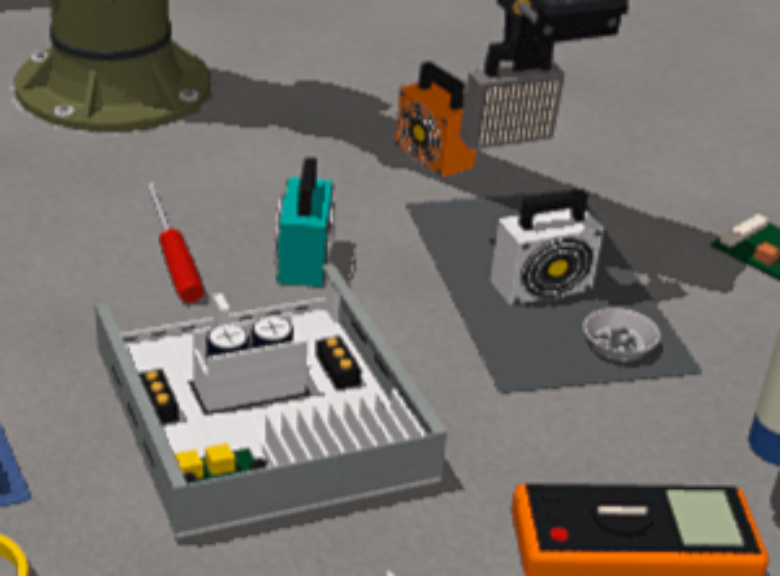

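The filter is gripped upright at (515,105), in line with the free near part of the mat in front of the fan. Now I lower it.

Request:
{"name": "play_rows", "arguments": {"targets": "0.46 -0.1 2.1 -0.004 0.003 -0.002 -1; 0.46 -0.1 2.1 -0.004 0.003 -0.002 -1; 0.45 -0.1 2.1 -0.004 0.003 -0.002 -1; 0.45 -0.1 2 -0.004 0.003 -0.002 -1; 0 0 0.8 0 0 0 -1; 0 0 0 0 0 0 -1"}}

```text
time: 15.05
position: [0.4233, 0.2923, 0.2972]
tool_rot: [2.212, 2.23, 0.004]
ft_force: [-0.3, -0.3, -2.2]
grip_width: 0.133
```

```bash
python3 -c "
from h import *
plan([(.418,.30,.1053,1.3,2.5)],grip=-1)"
```

```text
t 15.05 grasp [0.4237 0.2926 0.1332] head 0.47 tilt [0.0023 0.0017] F [-0.3 -0.3 -2.2] g 0.133
2
0.38 -0.26 1.4 0.001 -0.001 -0.007 -1; 0.39 -0.26 1.4 0.001 -0.001 -0.007 -1
```

Request:
{"name": "play_rows", "arguments": {"targets": "0.3 -0.2 0.8 0.001 -0.001 -0.007 -1; 0.3 -0.2 0.7 0 0 -0.007 -1; 0 0 0.4 0 0 0 -1; 0 0 0.3 0 0 0 -1; 0 0 0.25 0 0 0 -1"}}

```text
time: 15.68
position: [0.42, 0.2987, 0.2733]
tool_rot: [2.196, 2.245, 0.008]
ft_force: [-0.2, -0.4, -2.8]
grip_width: 0.136
```

```bash
python3 -c "
from h import *
plan([(.418,.30,.1053,1.3,2.5)],grip=-1)"
```

```text
t 15.68 grasp [0.4207 0.2992 0.1093] head 1.28 tilt [0.0041 0.003 ] F [-0.2 -0.4 -2.8] g 0.136
1
0.13 -0.2 0.4 0.004 -0.003 0 -1
```

Request:
{"name": "play_rows", "arguments": {"targets": "0 0 0.25 0.004 -0.003 0 -1; 0 0 0.2 0 0 0 -1; 0 0 0.1 0 0 0 -1"}}

```text
time: 16.05
position: [0.4206, 0.2987, 0.2694]
tool_rot: [2.197, 2.245, 0.001]
ft_force: [-2.5, -1.9, 6.0]
grip_width: 0.136
```

```bash
python3 -c "
from h import *
plan([(.418,.30,.1053,1.3,2.5)],grip=-1)"
```

```text
t 16.05 grasp [0.4207 0.2987 0.1054] head 1.26 tilt [ 0.0005 -0.    ] F [-2.5 -1.9  6. ] g 0.136
1
0.14 -0.26 0.01 0 0 -0.001 -1
```

Request:
{"name": "play_rows", "arguments": {"targets": "0 0 -0.1 0 0 0 -0.4; 0 0 0 0 0 0 -0.2; 0 0 0 0 0 0 -0.2; 0 0 0 0 0 0 -0.2; 0 0 -1 0 0 0 0; 0 0 -3 0 0 0 0.4; 0 0 -3 0 0 0 0.6; 0 0 -1 0 0 0 0.6; 0 0 0 0 0 0 0.6"}}

```text
time: 17.18
position: [0.4209, 0.2989, 0.3548]
tool_rot: [2.197, 2.245, 0.006]
ft_force: [-0.4, -0.3, -0.6]
grip_width: 0.781
```

```bash
python3 - <<'E'
from h import *
d=grab('scene');cv2.imwrite('pics/s5.png',cv2.resize(d['pixels'][140:380,220:520],None,fx=2.6,fy=2.4))
d=grab('top');cv2.imwrite('pics/t5.png',cv2.resize(d['pixels'][105:305,140:400],None,fx=3,fy=3))
w=cloud(d);q=w[160:195,310:365].reshape(-1,3)
m=(q[:,2]>.066)&(q[:,2]<.09)
r=cv2.minAreaRect(q[m][:,:2].astype(np.float32));print(r)
plan([(.589,-.019,.18,1.3,5)],grip=0.6)
E
```

```text
((0.5904308557510376, -0.01815655082464218), (0.04192129895091057, 0.08177363127470016), 0.6000334620475769)
t 17.27 grasp [0.4209 0.2988 0.1897] head 1.25 tilt [0.0014 0.0006] F [-0.2  0.5 -0.5] g 0.793
8
-4.02 2.02 0.12 0 0 0 0.6; -4.02 2.02 0.12 0 0 0 0.6; -4.02 2.02 0.12 0 0 0 0.6; -4.02 2.02 0.12 0 0 0 0.6; -4.02 2.02 0.12 0 0 0 0.6; -4.02 2.01 0.12 0 0 0 0.6; -4.02 2.01 0.12 0 0 0 0.6; -4.02 2.01 0.12 0 0 0 0.6
```

View pics/s5.png

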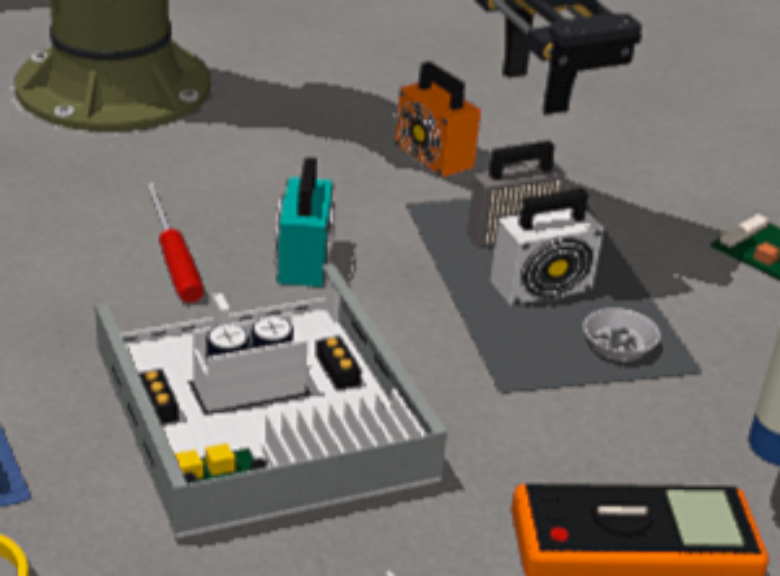

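View pics/t5.png

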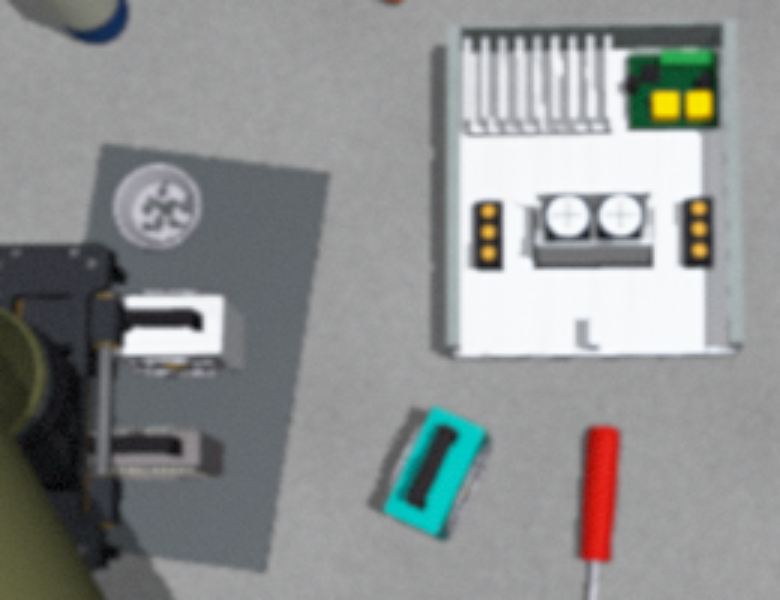

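Both cassettes stand upright on the mat: the fan at (175,325) and the filter at (145,450) in the top crop. The divider guide is short (585,335), so the fingers fit around the old module at (595,230).

Request:
{"name": "play_rows", "arguments": {"targets": "-2 1 0 0 0 0 0.55; -4 2 0 0 0 0 0.55; -4 2 0 0 0 0 0.55; -4 2 0 0 0 0 0.55; -4 2 0 0 0 0 0.55; -4 2 0 0 0 0 0.55; -4 2 0 0 0 0 0.55; -3 1.7 0 0 0 0 0.55; -1.5 0.7 0 0 0 0 0.55; -0.5 0.3 0 0 0 0 0.55; 0 0 0 0 0 0 0.55; 0 0 0 0 0 0 0.55"}}

```text
time: 18.77
position: [0.5851, -0.0128, 0.3392]
tool_rot: [-2.181, -2.247, 0.029]
ft_force: [0.0, -0.0, -0.1]
grip_width: 0.776
```

```bash
python3 -c "
from h import *
plan([(.590,-.0185,.13,1.3,2.5)],grip=.55)"
```

```text
t 18.77 grasp [ 0.5818 -0.0139  0.1752] head 1.71 tilt [-0.0203 -0.0065] F [ 0.  -0.  -0.1] g 0.776
2
-0.28 0.28 2.25 -0.01 0.003 0.004 0.55; -0.28 0.26 2.26 -0.01 0.003 0.004 0.55
```

Request:
{"name": "play_rows", "arguments": {"targets": "-0.3 0.4 2.2 -0.01 0.003 0.004 0.55; -0.25 0.4 2 -0.01 0.003 0.004 0.55; 0 0 0 0 0 0 0.55"}}

```text
time: 19.15
position: [0.5923, -0.0139, 0.297]
tool_rot: [-2.189, -2.251, -0.005]
ft_force: [-0.7, -0.1, -0.6]
grip_width: 0.774
```

```bash
python3 -c "
from h import *
plan([(.590,-.0185,.1,1.3,2.5)],grip=.55)"
```

```text
t 19.15 grasp [ 0.5924 -0.0133  0.133 ] head 1.61 tilt [0.0011 0.0031] F [-0.7 -0.1 -0.6] g 0.774
2
-0.23 -0.12 1.65 0.001 -0.002 0.003 0.55; -0.23 -0.12 1.65 0.001 -0.002 0.003 0.55
```

Request:
{"name": "play_rows", "arguments": {"targets": "-0.25 -0.1 1.5 0.001 -0.002 0.003 0.55; -0.25 -0.1 1.3 0 -0.001 0.002 0.55; 0 0 0 0 0 0 0.55"}}

```text
time: 19.52
position: [0.5902, -0.0177, 0.2686]
tool_rot: [2.193, 2.249, 0.002]
ft_force: [-0.7, 1.2, -0.2]
grip_width: 0.776
```

```bash
python3 -c "
from h import *
plan([(.590,-.0185,.057,1.3,2.5)],grip=.55)
d=grab('scene');cv2.imwrite('pics/s6.png',cv2.resize(d['pixels'][140:380,220:520],None,fx=2.6,fy=2.4))"
```

```text
t 19.52 grasp [ 0.5904 -0.0176  0.1046] head 1.43 tilt [0.0012 0.0008] F [-0.7  1.2 -0.2] g 0.776
2
-0.04 -0.02 2.38 0.001 0 0.001 0.55; -0.04 -0.01 2.38 0.001 0 0.001 0.55
```

View pics/s6.png

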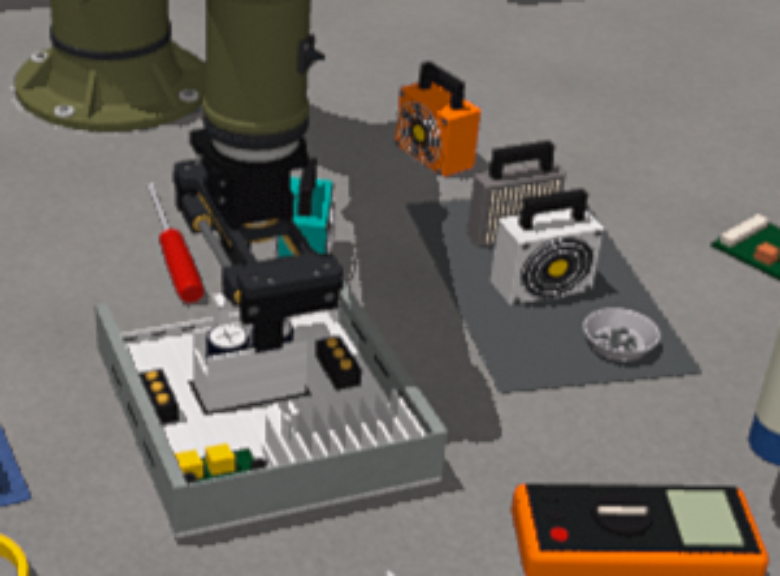

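```bash
python3 - <<'E'
from h import *
d=load('scene')
for X in [(.632,-.018,.087),(.59,-.0182,.077),(.61,-.0605,.072),(.61,.024,.072)]:
    u=proj(d,X); print((u[0]-220)*2.6,(u[1]-140)*2.4)
w=cloud(d); u,v=250/2.6+220,332/2.4+140;print(w[int(v),int(u)], w[int(356/2.4+140),int(250/2.6+220)])
E
```

```text
266.0748967202216 351.1952577249049
249.7556673983834 330.1824408494659
205.54547677194304 357.65725644929284
307.57961465799156 340.26258347983656
[ 0.58709861 -0.01738755  0.07343026] [ 0.61229593 -0.02501952  0.06837868]
```

The projections agree: the finger tip is at (266,351) and the module middle at (250,330), so the gripper is centred. I descend and grip.

Request:
{"name": "play_rows", "arguments": {"targets": "-0.05 -0.03 2 0.001 0 0.001 0.55; -0.04 -0.02 1.8 0 0 0.001 0.55; 0 0 0.5 0 0 0 0.55; 0 0 0 0 0 0 0.55"}}

```text
time: 20.08
position: [0.5902, -0.0186, 0.2231]
tool_rot: [2.196, 2.247, 0.002]
ft_force: [0.7, 0.8, -0.7]
grip_width: 0.771
```

```bash
python3 -c "
from h import *
plan([(.590,-.0185,.057,1.3,2.5)],grip=.55)"
```

```text
t 20.07 grasp [ 0.5903 -0.0184  0.0591] head 1.31 tilt [0.001  0.0009] F [ 0.7  0.8 -0.7] g 0.771
1
0.01 -0.02 0.21 0.001 -0.001 0 0.55
```

Request:
{"name": "play_rows", "arguments": {"targets": "0 0 0.2 0 0 0 0.3; 0 0 0 0 0 0 -1; 0 0 0 0 0 0 -1; 0 0 0 0 0 0 -1; 0 0 0 0 0 0 -1; 0 0 0 0 0 0 -1", "newtons": 35}}

```text
time: 20.82
position: [0.5908, -0.0186, 0.2221]
tool_rot: [2.195, 2.246, 0.005]
ft_force: [0.3, -0.0, -0.5]
grip_width: 0.456
```

```bash
python3 -c "
from h import *
plan([(.590,-.0185,.17,1.3,2.5)],grip=-1)"
```

```text
t 20.82 grasp [ 0.5914 -0.0184  0.0581] head 1.32 tilt [0.0036 0.0012] F [ 0.3 -0.  -0.5] g 0.456
5
0 -0.01 -2.24 0.001 0 0 -1; 0 -0.01 -2.24 0.001 0 0 -1; 0 -0.01 -2.24 0.001 0 0 -1; 0 -0.01 -2.24 0.001 0 0 -1; 0 -0.01 -2.24 0.001 0 0 -1
```

Request:
{"name": "play_rows", "arguments": {"targets": "0 0 -0.8 0 0 0 -1; 0 0 -2.2 0.001 0 0 -1; 0 0 -2.2 0.001 0 0 -1; 0 0 -2.2 0.001 0 0 -1; 0 0 -2.2 0.001 0 0 -1; 0 0 -1.5 0 0 0 -1; 0 0 0 0 0 0 -1"}}

```text
time: 21.7
position: [0.5888, -0.0188, 0.3354]
tool_rot: [-2.192, -2.242, 0.008]
ft_force: [-0.5, -0.7, -3.2]
grip_width: 0.455
```

```bash
python3 -c "
from h import *
plan([(.593,-.309,.17,5,4.5)],grip=-1)"
```

```text
t 21.70 grasp [ 0.5875 -0.0186  0.1714] head 1.28 tilt [-0.0077  0.0007] F [-0.5 -0.7 -3.2] g 0.455
7
-4.15 -0.03 0.02 -0.001 0 -0.009 -1; -4.15 -0.07 0.02 -0.001 0 -0.009 -1; -4.15 -0.11 0.02 -0.001 0 -0.009 -1; -4.14 -0.15 0.02 -0.001 0 -0.009 -1; -4.14 -0.19 0.02 -0.001 0 -0.009 -1; -4.14 -0.22 0.02 -0.001 0 -0.009 -1; -4.14 -0.26 0.02 -0.001 0 -0.009 -1
```

Request:
{"name": "play_rows", "arguments": {"targets": "-2 0 -0.1 -0.001 0 -0.009 -1; -4 0 -0.1 -0.001 0 -0.009 -1; -4.1 -0.1 0 -0.001 0 -0.009 -1; -4.1 -0.1 0 0 0 -0.009 -1; -4.1 -0.2 0 0 0 -0.009 -1; -4.1 -0.2 0 0 0 -0.009 -1; -3 -0.2 0 0 0 -0.009 -1; -1.8 -0.1 0 0 0 0 -1; -0.7 0 0 0 0 0 -1; 0 0 0 0 0 0 -1; 0 0 0 0 0 0 -1"}}

```text
time: 23.08
position: [0.5946, -0.2995, 0.3245]
tool_rot: [-2.098, -2.309, 0.014]
ft_force: [-0.5, -0.5, -3.8]
grip_width: 0.461
```

```bash
python3 -c "
from h import *
plan([(.593,-.309,.1,5,2)],grip=-1)
d=grab('scene');cv2.imwrite('pics/s7.png',cv2.resize(d['pixels'][180:380,80:400],None,fx=2.5,fy=2.5))"
```

```text
t 23.07 grasp [ 0.591  -0.2983  0.1605] head 5.48 tilt [-0.0221  0.0076] F [-0.5 -0.5 -3.8] g 0.461
4
-0.25 -0.03 1.51 -0.005 -0.002 0.002 -1; -0.24 -0.04 1.51 -0.005 -0.002 0.002 -1; -0.24 -0.05 1.51 -0.005 -0.002 0.002 -1; -0.24 -0.05 1.51 -0.005 -0.002 0.002 -1
```

View pics/s7.png

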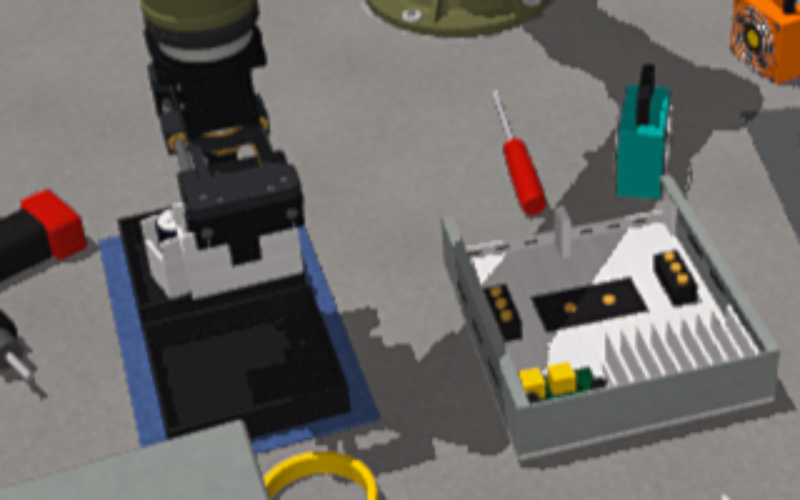

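The old module is held over the empty tray (around 225,265), and the pad in the bay is now visible at (590,300). I lower the module and measure the pad.

Request:
{"name": "play_rows", "arguments": {"targets": "-0.3 0 1.5 -0.005 -0.002 0.002 -1; -0.3 0 1.5 -0.005 -0.002 0.002 -1; -0.3 -0.05 1.5 -0.005 -0.002 0.002 -1; -0.25 -0.05 1.5 -0.005 -0.002 0 -1; 0 0 0.8 0 0 0 -1; 0 0 0 0 0 0 -1"}}

```text
time: 23.88
position: [0.5939, -0.309, 0.2499]
tool_rot: [-2.114, -2.318, -0.001]
ft_force: [0.5, -0.2, -2.7]
grip_width: 0.459
```

```bash
python3 - <<'E'
from h import *
plan([(.593,-.309,.0535,5,1)],grip=-1)
for n in('scene','top'):
    d=grab(n);w=cloud(d);p=d['pixels'].astype(int)
    m=(p.max(-1)<75)&(abs(w[...,0]-.59)<.045)&(abs(w[...,1]+.0187)<.065)&(w[...,2]<.02)
    q=w[m];print(n,len(q),cv2.minAreaRect(q[:,:2].astype(np.float32)),q.mean(0))
cv2.imwrite('pics/t7.png',cv2.resize(d['pixels'][120:300,290:530],None,fx=3.2,fy=3.2))
E
```

```text
t 23.88 grasp [ 0.5935 -0.3085  0.0859] head 5.27 tilt [-0.0024  0.0031] F [ 0.5 -0.2 -2.7] g 0.459
4
0 -0.02 0.81 -0.001 -0.001 0.001 -1; 0 -0.02 0.81 -0.001 -0.001 0.001 -1; 0 -0.02 0.81 -0.001 -0.001 0.001 -1; 0 -0.02 0.81 -0.001 -0.001 0.001 -1
scene 536 ((0.5905039310455322, -0.019328683614730835), (0.05029520392417908, 0.09103566408157349), 0.04446083679795265) [ 0.59124703 -0.02010402  0.01337276]
top 591 ((0.5903035402297974, -0.01996561512351036), (0.04375907778739929, 0.0839405208826065), 0.2253337800502777) [ 0.59016697 -0.02102158  0.01277672]
```

View pics/t7.png

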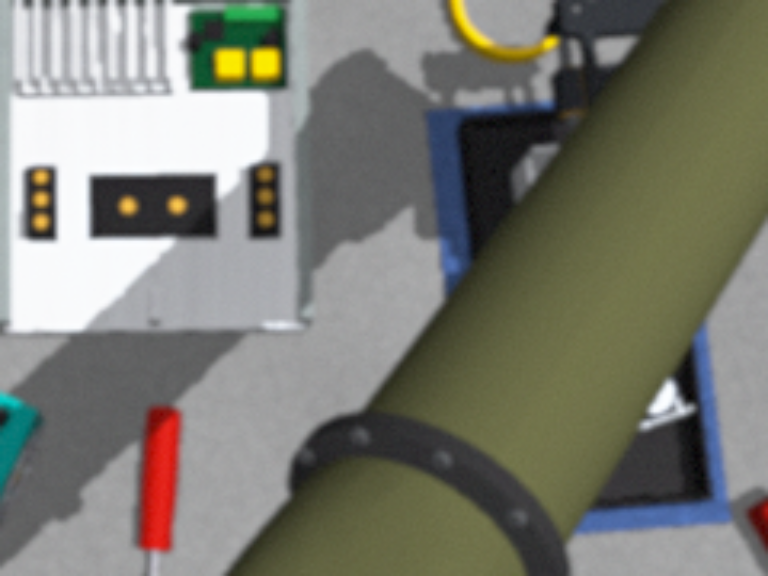

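Request:
{"name": "play_rows", "arguments": {"targets": "0 0 0.8 -0.001 -0.001 0.001 -1; 0 0 0.8 -0.001 -0.001 0.001 -1; 0 0 0.5 0 0 0 -1; 0 0 0.3 0 0 0 -1; 0 0 0.2 0 0 0 -1"}}

```text
time: 24.6
position: [0.5949, -0.3093, 0.2248]
tool_rot: [2.117, 2.317, 0.004]
ft_force: [0.1, 0.0, -3.6]
grip_width: 0.458
```

```bash
python3 -c "
from h import *
plan([(.593,-.309,.0535,5,2)],grip=-1)"
```

```text
t 24.60 grasp [ 0.5956 -0.3094  0.0608] head 5.17 tilt [ 0.0041 -0.0004] F [ 0.1  0.  -3.6] g 0.458
1
0.05 -0.19 0.73 0.004 0.001 0.003 -1
```

Request:
{"name": "play_rows", "arguments": {"targets": "0 0 0.25 0.004 0 0 -1; 0 0 0.25 0 0 0 -1; 0 0 0.2 0 0 0 -1; 0 0 0.1 0 0 0 -1"}}

```text
time: 25.1
position: [0.5951, -0.3094, 0.2171]
tool_rot: [2.118, 2.319, -0.0]
ft_force: [-2.1, 1.0, 3.2]
grip_width: 0.456
```

```bash
python3 -c "
from h import *
plan([(.593,-.309,.0535,5,2)],grip=-1)"
```

```text
t 25.10 grasp [ 0.5951 -0.3095  0.0531] head 5.18 tilt [ 0.0003 -0.0007] F [-2.1  1.   3.2] g 0.456
1
0.06 -0.2 -0.04 0 0.001 0.003 -1
```

Request:
{"name": "play_rows", "arguments": {"targets": "0 0 0 0 0 0 0.3; 0 0 0 0 0 0 0.5; 0 0 0 0 0 0 0.5; 0 0 0 0 0 0 0.5; 0 0 0 0 0 0 0.5; 0 0 -1 0 0 0 0.5; 0 0 -3 0 0 0 0.5; 0 0 -3 0 0 0 0.5; 0 0 -1 0 0 0 0.5; 0 0 0 0 0 0 0.5"}}

```text
time: 26.35
position: [0.5956, -0.31, 0.3026]
tool_rot: [2.116, 2.315, 0.002]
ft_force: [-0.5, 0.2, -1.0]
grip_width: 0.748
```

```bash
python3 -c "
from h import *
plan([(.4467,-.329,.14,20.7,4)],grip=.5)
d=grab('scene');cv2.imwrite('pics/s8.png',cv2.resize(d['pixels'][180:380,80:400],None,fx=2.5,fy=2.5))"
```

```text
t 26.35 grasp [ 0.5964 -0.3104  0.1386] head 5.16 tilt [ 0.0046 -0.0028] F [-0.5  0.2 -1. ] g 0.748
4
-0.14 -3.75 -0.05 0.001 0.001 -0.068 0.5; 0.12 -3.75 -0.05 0.001 0.001 -0.068 0.5; 0.37 -3.73 -0.04 0.001 0.001 -0.068 0.5; 0.62 -3.7 -0.04 0.001 0.001 -0.068 0.5
```

View pics/s8.png

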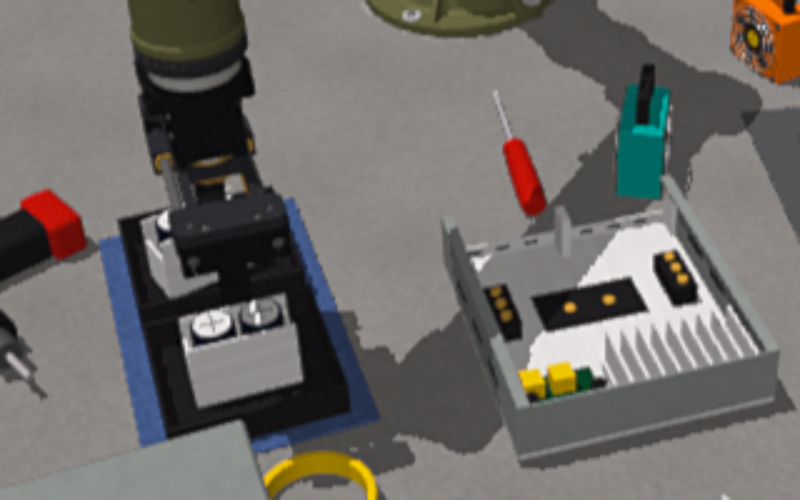

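The old module stands upright in the empty tray (240,345). Next the spare.

Request:
{"name": "play_rows", "arguments": {"targets": "-0.1 -2.5 0 0.001 0.001 -0.068 0.5; 0.1 -3.7 -0.1 0.001 0.001 -0.068 0.5; 0.4 -3.7 -0.1 0.001 0.001 -0.068 0.5; 0.5 -2.5 0 0 0 -0.068 0.5; 0.2 -1 0 0 0 0 0.5; 0 0 0 0 0 0 0.5; 0 0 0 0 0 0 0.5"}}

```text
time: 27.28
position: [0.4581, -0.3247, 0.2961]
tool_rot: [-1.767, -2.585, 0.003]
ft_force: [0.6, 0.7, -0.2]
grip_width: 0.748
```

```bash
python3 -c "
from h import *
plan([(.4467,-.329,.12,20.7,2)],grip=.5)"
```

```text
t 27.27 grasp [ 0.4565 -0.3241  0.1321] head 21.28 tilt [-0.0097  0.0039] F [ 0.6  0.7 -0.2] g 0.748
1
0 -1.21 1.22 -0.008 -0.007 0.01 0.5
```

Request:
{"name": "play_rows", "arguments": {"targets": "0 -1 0.5 -0.008 -0.007 0.01 0.5; 0 0 0.4 0 0 0 0.5; 0 0 0 0 0 0 0.5"}}

```text
time: 27.65
position: [0.4497, -0.3279, 0.286]
tool_rot: [1.785, 2.585, -0.0]
ft_force: [0.7, 0.2, -0.2]
grip_width: 0.746
```

```bash
python3 - <<'E'
from h import *
plan([(.4467,-.329,.09,20.7,2)],grip=.5)
for n in('scene','top'):
    d=grab(n);w=cloud(d)
    m=(abs(w[...,0]-.4467)<.06)&(abs(w[...,1]+.329)<.07)&(w[...,2]>.058)&(w[...,2]<.076)
    q=w[m][:,:2].astype(np.float32);print(n,len(q),cv2.minAreaRect(q),np.median(q,0))
cv2.imwrite('pics/s9.png',cv2.resize(load('scene')['pixels'][180:380,80:400],None,fx=2.5,fy=2.5))
E
```

```text
t 27.65 grasp [ 0.4497 -0.328   0.122 ] head 20.75 tilt [ 0.0003 -0.0005] F [ 0.7  0.2 -0.2] g 0.746
2
0 -0.16 1.6 0 0 0 0.5; 0 -0.16 1.6 0 0 0 0.5
scene 486 ((0.44677725434303284, -0.3283768892288208), (0.047500040382146835, 0.08478030562400818), 20.841461181640625) [ 0.45531934 -0.3337991 ]
top 352 ((0.4428257346153259, -0.3190153241157532), (0.039920270442962646, 0.06380084156990051), 20.686885833740234) [ 0.4418045  -0.31380635]
```

View pics/s9.png

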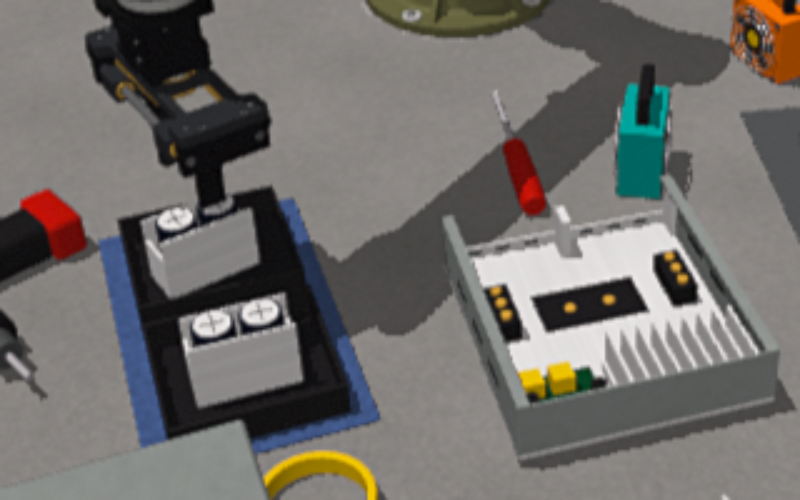

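Both cameras agree on the spare at (.4467, -.329), heading 20.7°. I descend and grip.

Request:
{"name": "play_rows", "arguments": {"targets": "0 -0.17 1.6 0 0 0 0.5; 0 -0.17 1.6 0 0 0 0.5; 0 0 1.5 0 0 0 0.5; 0 0 1 0 0 0 0.5; 0 0 0 0 0 0 0.5"}}

```text
time: 28.38
position: [0.446, -0.3289, 0.2241]
tool_rot: [-1.784, -2.584, 0.001]
ft_force: [-0.2, 0.1, 0.6]
grip_width: 0.748
```

```bash
python3 -c "
from h import *
plan([(.4467,-.3288,.053,20.7,2)],grip=.5)"
```

```text
t 28.38 grasp [ 0.4458 -0.3289  0.0601] head 20.75 tilt [-0.0014 -0.    ] F [-0.2  0.1  0.6] g 0.748
1
-0.01 0.07 0.71 -0.001 0 0.001 0.5
```

Request:
{"name": "play_rows", "arguments": {"targets": "0 0.07 0.6 -0.001 0 0 0.5; 0 0 0 0 0 0 0.4; 0 0 0 0 0 0 -1; 0 0 0 0 0 0 -1; 0 0 0 0 0 0 -1; 0 0 0 0 0 0 -1; 0 0 0 0 0 0 -1"}}

```text
time: 29.25
position: [0.4474, -0.3292, 0.2191]
tool_rot: [1.784, 2.583, 0.001]
ft_force: [-0.0, 0.4, 0.3]
grip_width: 0.454
```

```bash
python3 -c "
from h import *
plan([(.4467,-.3288,.17,20.7,2.2)],grip=-1)"
```

```text
t 29.25 grasp [ 0.4477 -0.3293  0.0551] head 20.76 tilt [ 0.0022 -0.0009] F [-0.   0.4  0.3] g 0.454
6
0.01 0 -1.91 0 0 0 -1; 0.01 -0.01 -1.91 0 0 0 -1; 0.01 -0.01 -1.91 0 0 0 -1; 0.01 -0.01 -1.91 0 0 0 -1; 0.01 -0.01 -1.91 0 0 0 -1; 0.01 -0.01 -1.91 0 0 0 -1
```

Request:
{"name": "play_rows", "arguments": {"targets": "0 0 -0.8 0 0 0 -1; 0 0 -2 0 0 0 -1; 0 0 -2.2 0 0 0 -1; 0 0 -2.2 0 0 0 -1; 0 0 -2.2 0 0 0 -1; 0 0 -1.8 0 0 0 -1; 0 0 0 0 0 0 -1"}}

```text
time: 30.12
position: [0.4449, -0.3275, 0.3319]
tool_rot: [-1.781, -2.578, 0.001]
ft_force: [0.3, 0.0, -4.8]
grip_width: 0.455
```

```bash
python3 -c "
from h import *
plan([(.5905,-.019,.17,1,4.2)],grip=-1)"
```

```text
t 30.12 grasp [ 0.4438 -0.3268  0.1679] head 20.73 tilt [-0.0069  0.004 ] F [ 0.3  0.  -4.8] g 0.455
9
2.63 2.73 -0.02 -0.001 -0.001 0.038 -1; 2.74 2.62 -0.02 -0.001 -0.001 0.038 -1; 2.83 2.52 -0.02 -0.001 -0.001 0.038 -1; 2.93 2.41 -0.02 -0.001 -0.001 0.038 -1; 3.02 2.29 -0.02 -0.001 -0.001 0.038 -1; 3.1 2.18 -0.02 -0.001 -0.001 0.038 -1; 3.18 2.05 -0.02 -0.001 -0.001 0.038 -1; 3.26 1.93 -0.02 -0.001 -0.001 0.038 -1; 3.33 1.81 -0.02 -0.001 -0.001 0.038 -1
```

Request:
{"name": "play_rows", "arguments": {"targets": "1.3 1.4 -0.2 -0.001 -0.001 0.038 -1; 2.7 2.6 -0.1 -0.001 -0.001 0.038 -1; 2.8 2.5 -0.1 -0.001 -0.001 0.038 -1; 2.9 2.4 0 0 0 0.038 -1; 3 2.3 0 0 0 0.038 -1; 3.1 2.2 0 0 0 0.038 -1; 3.2 2 0 0 0 0.038 -1; 3 1.8 0 0 0 0.038 -1; 2 1.1 0 0 0 0.038 -1; 1 0.5 0 0 0 0 -1; 0 0 0 0 0 0 -1; 0 0 0 0 0 0 -1"}}

```text
time: 31.62
position: [0.5803, -0.0366, 0.3216]
tool_rot: [-2.202, -2.213, 0.026]
ft_force: [-0.5, -0.4, -4.8]
grip_width: 0.461
```

```bash
python3 -c "
from h import *
plan([(.5905,-.019,.13,1,2)],grip=-1)"
```

```text
t 31.62 grasp [ 0.5762 -0.0363  0.1577] head 0.28 tilt [-0.0255  0.0019] F [-0.5 -0.4 -4.8] g 0.461
2
0.88 0.55 1.37 -0.013 -0.001 -0.006 -1; 0.87 0.54 1.38 -0.013 -0.001 -0.006 -1
```

Request:
{"name": "play_rows", "arguments": {"targets": "0.8 0.5 1 -0.013 -0.001 -0.006 -1; 0.8 0.5 1 -0.013 -0.001 -0.006 -1; 0 0 0 0 0 0 -1"}}

```text
time: 32.0
position: [0.5897, -0.0215, 0.2997]
tool_rot: [2.204, 2.237, 0.002]
ft_force: [-0.3, -0.6, -5.3]
grip_width: 0.454
```

```bash
python3 -c "
from h import *
plan([(.5905,-.019,.09,1,2)],grip=-1)"
```

```text
t 32.00 grasp [ 0.59   -0.0215  0.1357] head 0.84 tilt [ 0.0017 -0.0001] F [-0.3 -0.6 -5.3] g 0.454
3
0.08 0.02 1.52 0.001 0 -0.001 -1; 0.08 0.02 1.52 0.001 0 -0.001 -1; 0.08 0.03 1.52 0.001 0 -0.001 -1
```

Request:
{"name": "play_rows", "arguments": {"targets": "0.08 0 1.5 0.001 0 -0.001 -1; 0.08 0 1.5 0 0 -0.001 -1; 0.08 0 1.2 0 0 0 -1; 0 0 0.6 0 0 0 -1; 0 0 0 0 0 0 -1"}}

```text
time: 32.62
position: [0.5892, -0.0196, 0.2474]
tool_rot: [-2.203, -2.239, 0.003]
ft_force: [1.2, -0.1, -4.8]
grip_width: 0.459
```

```bash
python3 -c "
from h import *
plan([(.5905,-.019,.060,1,1)],grip=-1)
d=grab('scene');cv2.imwrite('pics/s10.png',cv2.resize(d['pixels'][140:380,220:520],None,fx=2.6,fy=2.4))"
```

```text
t 32.62 grasp [ 0.589  -0.0197  0.0834] head 0.93 tilt [-0.0014 -0.0009] F [ 1.2 -0.1 -4.8] g 0.459
3
0.02 0.04 0.78 0 0 0 -1; 0.02 0.04 0.78 0 0 0 -1; 0.02 0.04 0.78 0 0 0 -1
```

View pics/s10.png

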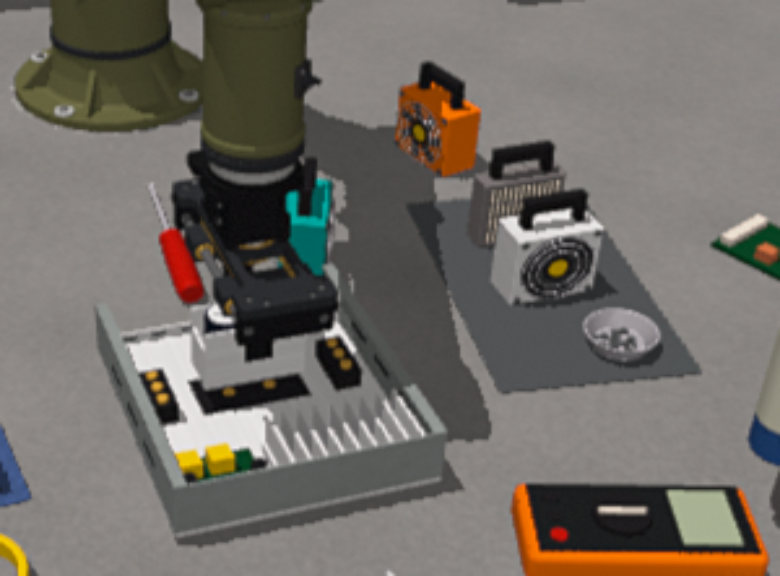

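The spare hangs level over the pad (module at 250,350, pad at 250,390). Now I lower it gently.

Request:
{"name": "play_rows", "arguments": {"targets": "0.02 0.05 0.7 0 0 0 -1; 0.02 0.05 0.6 0 0 0 -1; 0 0 0.3 0 0 0 -1; 0 0 0.2 0 0 0 -1; 0 0 0 0 0 0 -1"}}

```text
time: 33.3
position: [0.5911, -0.0192, 0.2297]
tool_rot: [2.202, 2.238, 0.001]
ft_force: [0.3, 0.1, -4.9]
grip_width: 0.462
```

```bash
python3 -c "
from h import *
plan([(.5905,-.019,.060,1,1)],grip=-1)"
```

```text
t 33.30 grasp [ 0.5913 -0.0193  0.0657] head 0.93 tilt [ 0.0016 -0.0006] F [ 0.3  0.1 -4.9] g 0.462
1
0.02 -0.06 0.57 0.002 0.001 -0.001 -1
```

Request:
{"name": "play_rows", "arguments": {"targets": "0 0 0.25 0.001 0 0 -1; 0 0 0.25 0 0 0 -1; 0 0 0.15 0 0 0 -1; 0 0 0.1 0 0 0 -1"}}

```text
time: 33.8
position: [0.5914, -0.0193, 0.2241]
tool_rot: [2.203, 2.239, 0.001]
ft_force: [-4.4, 0.1, 6.4]
grip_width: 0.456
```

```bash
python3 -c "
from h import *
plan([(.5905,-.019,.060,1,1)],grip=-1)"
```

```text
t 33.80 grasp [ 0.5916 -0.0193  0.0601] head 0.93 tilt [0.001  0.0002] F [-4.4  0.1  6.4] g 0.456
1
0.03 -0.09 0.01 0.001 0 -0.001 -1
```

Request:
{"name": "play_rows", "arguments": {"targets": "0 0 -0.05 0 0 0 0.2; 0 0 0 0 0 0 0.4; 0 0 0 0 0 0 0.5; 0 0 0 0 0 0 0.5; 0 0 0 0 0 0 0.5; 0 0 -1 0 0 0 0.5; 0 0 -3 0 0 0 0.5; 0 0 -3.5 0 0 0 0.3; 0 0 -3.5 0 0 0 0; 0 0 -2 0 0 0 0; 0 0 0 0 0 0 0"}}

```text
time: 35.17
position: [0.592, -0.0198, 0.363]
tool_rot: [2.2, 2.234, 0.01]
ft_force: [-0.3, -0.3, -0.4]
grip_width: 0.513
```

```bash
python3 - <<'E'
from h import *
plan([(.5091,.2869,.185,1.3,4.5)],grip=0)
d=grab('scene');w=cloud(d)
cv2.imwrite('pics/s11.png',cv2.resize(d['pixels'][140:380,220:520],None,fx=2.6,fy=2.4))
m=(abs(w[...,0]-.59)<.05)&(abs(w[...,1]+.019)<.06)&(w[...,2]>.066)&(w[...,2]<.081)
q=w[m][:,:2].astype(np.float32);print(len(q),cv2.minAreaRect(q))
E
```

```text
t 35.17 grasp [ 0.5935 -0.0198  0.1991] head 0.89 tilt [0.0089 0.0002] F [-0.3 -0.3 -0.4] g 0.513
8
3.85 -0.98 0.17 0.001 0 -0.001 0; 3.85 -0.98 0.17 0.001 0 -0.001 0; 3.85 -0.97 0.17 0.001 0 -0.001 0; 3.85 -0.97 0.17 0.001 0 -0.001 0; 3.85 -0.96 0.17 0.001 0 -0.001 0; 3.85 -0.96 0.17 0.001 0 -0.001 0; 3.85 -0.96 0.17 0.001 0 -0.001 0; 3.86 -0.95 0.17 0.001 0 -0.001 0
512 ((0.590634286403656, -0.019422750920057297), (0.046478159725666046, 0.08395247161388397), 0.03265054151415825)
```

View pics/s11.png

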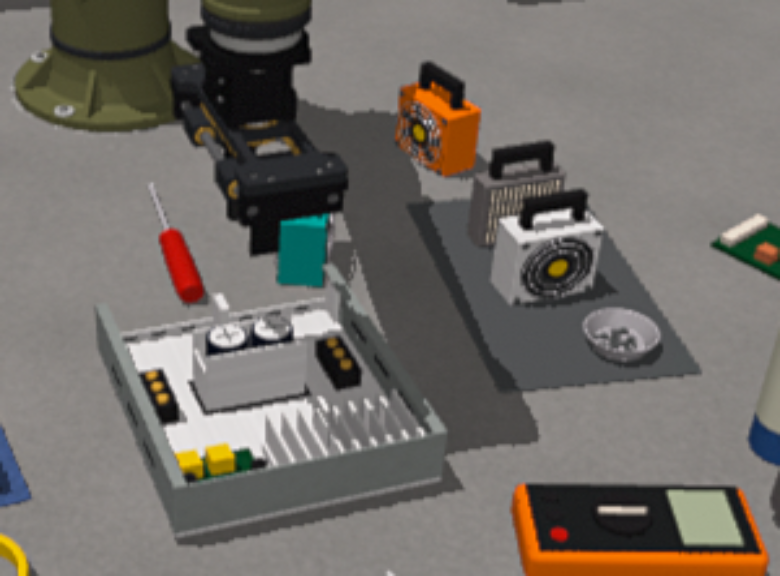

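The spare stands square on the pad (250,365), centre measured at (.5906, -.0194). Back to the fan.

Request:
{"name": "play_rows", "arguments": {"targets": "2 -0.5 0 0.001 0 -0.001 0; 3.8 -1 0 0.001 0 -0.001 -0.2; 3.9 -1 0 0.001 0 -0.001 -0.2; 3.9 -1 0 0.001 0 -0.001 -0.2; 3.9 -1 0 0 0 -0.001 -0.2; 3.9 -1 0 0 0 -0.001 -0.2; 3.8 -1 0 0 0 -0.001 -0.2; 3 -0.7 0 0 0 0 -0.2; 1.5 -0.3 0 0 0 0 -0.2; 0.5 0 0 0 0 0 -0.2; 0 0 0 0 0 0 -0.2; 0 0 0 0 0 0 -0.2"}}

```text
time: 36.72
position: [0.5065, 0.2849, 0.3465]
tool_rot: [-2.202, -2.236, 0.031]
ft_force: [-0.0, 0.5, 0.6]
grip_width: 0.4
```

```bash
python3 -c "
from h import *
plan([(.5091,.2869,.145,1.3,2)],grip=-.2)"
```

```text
t 36.73 grasp [0.5039 0.2829 0.1826] head 0.88 tilt [-0.0161 -0.0121] F [-0.   0.5  0.6] g 0.400
2
0.12 0.16 1.87 -0.008 0.006 -0.004 -0.2; 0.11 0.15 1.87 -0.008 0.006 -0.004 -0.2
```

Request:
{"name": "play_rows", "arguments": {"targets": "0.2 0.2 1.7 -0.008 0.006 -0.004 -0.2; 0.1 0.2 1.5 -0.008 0.006 -0.004 -0.2; 0 0 0 0 0 0 -0.2"}}

```text
time: 37.1
position: [0.512, 0.2838, 0.3146]
tool_rot: [2.201, 2.24, 0.002]
ft_force: [0.0, 0.6, 0.2]
grip_width: 0.402
```

```bash
python3 -c "
from h import *
plan([(.5091,.2869,.105,1.3,2)],grip=-.2)"
```

```text
t 37.10 grasp [0.5123 0.2838 0.1506] head 1.01 tilt [0.0018 0.0001] F [0.  0.6 0.2] g 0.402
3
0.1 -0.1 1.52 0.001 0 -0.002 -0.2; 0.1 -0.1 1.52 0.001 0 -0.002 -0.2; 0.1 -0.09 1.52 0.001 0 -0.002 -0.2
```

Request:
{"name": "play_rows", "arguments": {"targets": "0.12 -0.1 1.5 0.001 0 -0.002 -0.2; 0.1 -0.1 1.5 0 0 -0.002 -0.2; 0.1 -0.1 1 0 0 -0.001 -0.2; 0 0 0.4 0 0 0 -0.2; 0 0 0 0 0 0 -0.2"}}

```text
time: 37.72
position: [0.5093, 0.2863, 0.2684]
tool_rot: [2.197, 2.244, 0.001]
ft_force: [0.5, -0.2, 0.2]
grip_width: 0.396
```

```bash
python3 -c "
from h import *
plan([(.5091,.2869,.1035,1.3,2)],grip=-.2)"
```

```text
t 37.73 grasp [0.5095 0.2864 0.1044] head 1.22 tilt [0.0012 0.0001] F [ 0.5 -0.2  0.2] g 0.396
1
0.06 -0.01 0.09 0.001 0 -0.001 -0.2
```

Request:
{"name": "play_rows", "arguments": {"targets": "0.05 0 0.05 0.001 0 -0.001 -0.4; 0 0 0 0 0 0 -1; 0 0 0 0 0 0 -1; 0 0 0 0 0 0 -1; 0 0 0 0 0 0 -1; 0 0 0 0 0 0 -1; 0 0 0 0 0 0 -1", "newtons": 30}}

```text
time: 38.6
position: [0.5095, 0.2872, 0.2689]
tool_rot: [2.196, 2.246, 0.003]
ft_force: [-0.7, -0.2, -0.2]
grip_width: 0.135
```

```bash
python3 -c "
from h import *
plan([(.5091,.2869,.23,1.3,2.5)],grip=-1)"
```

```text
t 38.60 grasp [0.5098 0.2874 0.1049] head 1.29 tilt [0.0016 0.0012] F [-0.7 -0.2 -0.2] g 0.135
6
0 0 -2.09 0 0 0 -1; 0 0 -2.09 0 0 0 -1; 0 0 -2.09 0 0 0 -1; 0 -0.01 -2.09 0 0 0 -1; 0 -0.01 -2.09 0 0 0 -1; 0 -0.01 -2.09 0 0 0 -1
```

Request:
{"name": "play_rows", "arguments": {"targets": "0 0 -0.8 0 0 0 -1; 0 0 -2.2 0 0 0 -1; 0 0 -2.5 0 0 0 -1; 0 0 -2.5 0 0 0 -1; 0 0 -2.5 0 0 0 -1; 0 0 -1.5 0 0 0 -1; 0 0 0 0 0 0 -1"}}

```text
time: 39.48
position: [0.5083, 0.286, 0.3903]
tool_rot: [-2.196, -2.245, 0.009]
ft_force: [-0.3, 0.1, -4.1]
grip_width: 0.135
```

```bash
python3 -c "
from h import *
plan([(.5388,.0325,.23,1.3,4.5)],grip=-1)"
```

```text
t 39.48 grasp [0.5075 0.2854 0.2263] head 1.25 tilt [-0.0048 -0.0036] F [-0.3  0.1 -4.1] g 0.135
6
-4.23 0.42 -0.05 -0.001 0.001 0 -1; -4.23 0.42 -0.05 -0.001 0.001 0 -1; -4.24 0.42 -0.05 -0.001 0.001 0 -1; -4.24 0.41 -0.05 -0.001 0.001 0 -1; -4.24 0.41 -0.06 -0.001 0.001 0 -1; -4.24 0.41 -0.06 -0.001 0.001 0 -1
```

Request:
{"name": "play_rows", "arguments": {"targets": "-2 0.2 -0.1 -0.001 0.001 0 -1; -4 0.4 -0.1 -0.001 0.001 0 -1; -4.2 0.45 -0.1 -0.001 0.001 0 -1; -4.2 0.45 0 0 0 0 -1; -4.2 0.45 0 0 0 0 -1; -3 0.3 0 0 0 0 -1; -1.8 0.2 0 0 0 0 -1; -0.6 0 0 0 0 0 -1; 0 0 0 0 0 0 -1; 0 0 0 0 0 0 -1"}}

```text
time: 40.72
position: [0.5343, 0.0268, 0.3837]
tool_rot: [-2.202, -2.232, 0.032]
ft_force: [-0.5, 0.6, -3.7]
grip_width: 0.134
```

```bash
python3 -c "
from h import *
plan([(.5388,.0325,.19,1.3,2)],grip=-1)"
```

```text
t 40.73 grasp [0.5312 0.0251 0.2197] head 0.76 tilt [-0.0188 -0.0102] F [-0.5  0.6 -3.7] g 0.134
2
0.3 0.26 1.48 -0.009 0.005 -0.005 -1; 0.29 0.24 1.48 -0.009 0.005 -0.005 -1
```

Request:
{"name": "play_rows", "arguments": {"targets": "0.35 0.3 1.2 -0.009 0.005 -0.005 -1; 0.35 0.3 1.2 -0.009 0.005 -0.004 -1; 0 0 0 0 0 0 -1"}}

```text
time: 41.1
position: [0.5399, 0.0369, 0.3569]
tool_rot: [-2.19, -2.25, -0.0]
ft_force: [-0.4, 0.1, -3.1]
grip_width: 0.134
```

```bash
python3 -c "
from h import *
plan([(.5388,.0325,.19,1.3,2)],grip=-1)"
```

```text
t 41.10 grasp [0.5397 0.0371 0.1929] head 1.57 tilt [-0.0012  0.0013] F [-0.4  0.1 -3.1] g 0.134
1
-0.43 -0.12 0.29 -0.001 -0.001 0.005 -1
```

Request:
{"name": "play_rows", "arguments": {"targets": "-0.43 -0.1 0.2 -0.001 -0.001 0.005 -1; 0 0 0 0 0 0 -1; 0 0 0 0 0 0 -1"}}

```text
time: 41.48
position: [0.539, 0.0323, 0.3549]
tool_rot: [2.197, 2.246, 0.0]
ft_force: [0.9, -0.0, -3.4]
grip_width: 0.133
```

```bash
python3 -c "
from h import *
plan([(.5388,.0325,.14,1.3,2)],grip=-1)
d=grab('scene');cv2.imwrite('pics/s12.png',cv2.resize(d['pixels'][140:380,220:520],None,fx=2.6,fy=2.4))"
```

```text
t 41.48 grasp [0.539  0.0323 0.1909] head 1.27 tilt [ 0. -0.] F [ 0.9 -0.  -3.4] g 0.133
3
0.01 -0.01 1.7 0 0 0 -1; 0.01 -0.01 1.7 0 0 0 -1; 0.01 -0.01 1.7 0 0 0 -1
```

View pics/s12.png

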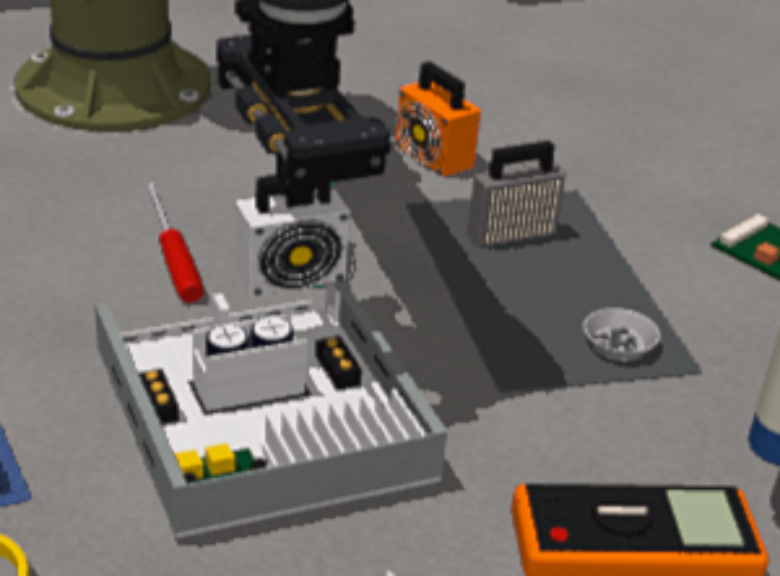

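The fan is squarely above its bay (295,250) and upright. I lower it into place.

Request:
{"name": "play_rows", "arguments": {"targets": "0 0 1.3 0 0 0 -1; 0 0 1.5 0 0 0 -1; 0 0 1.5 0 0 0 -1; 0 0 1 0 0 0 -1; 0 0 0.5 0 0 0 -1; 0 0 0 0 0 0 -1"}}

```text
time: 42.28
position: [0.5386, 0.0321, 0.2917]
tool_rot: [-2.196, -2.245, 0.003]
ft_force: [-0.3, 0.5, -4.2]
grip_width: 0.134
```

```bash
python3 -c "
from h import *
plan([(.5388,.0325,.114,1.3,2)],grip=-1)"
```

```text
t 42.27 grasp [0.5382 0.032  0.1277] head 1.26 tilt [-0.002  -0.0007] F [-0.3  0.5 -4.2] g 0.134
1
0.04 0.03 1.37 -0.002 0.001 -0.001 -1
```

Request:
{"name": "play_rows", "arguments": {"targets": "0 0 0.5 -0.002 0 0 -1; 0 0 0.35 0 0 0 -1; 0 0 0.25 0 0 0 -1; 0 0 0.15 0 0 0 -1; 0 0 0 0 0 0 -1"}}

```text
time: 42.9
position: [0.5392, 0.0322, 0.2797]
tool_rot: [2.195, 2.244, 0.003]
ft_force: [-0.5, 0.5, -3.9]
grip_width: 0.136
```

```bash
python3 -c "
from h import *
plan([(.5388,.0325,.114,1.3,2)],grip=-1)"
```

```text
t 42.90 grasp [0.5396 0.0322 0.1157] head 1.27 tilt [ 0.0027 -0.    ] F [-0.5  0.5 -3.9] g 0.136
1
0.03 -0.04 0.17 0.003 0 -0.001 -1
```

Request:
{"name": "play_rows", "arguments": {"targets": "0 0 0.15 0.002 0 0 -1; 0 0 0.1 0 0 0 -1; 0 0 0.1 0 0 0 -1"}}

```text
time: 43.28
position: [0.5397, 0.032, 0.278]
tool_rot: [2.196, 2.245, 0.003]
ft_force: [-3.2, -0.3, 6.8]
grip_width: 0.132
```

```bash
python3 -c "
from h import *
plan([(.5388,.0325,.114,1.3,2)],grip=-1)"
```

```text
t 43.27 grasp [0.5399 0.0321 0.114 ] head 1.26 tilt [0.0018 0.0006] F [-3.2 -0.3  6.8] g 0.132
1
0.05 -0.08 0 0.002 -0.001 -0.001 -1
```

Down at the expected height. Release, rise, then go to the filter.

Request:
{"name": "play_rows", "arguments": {"targets": "0 0 -0.05 0 0 0 -0.5; 0 0 0 0 0 0 -0.3; 0 0 0 0 0 0 -0.2; 0 0 0 0 0 0 -0.2; 0 0 -1 0 0 0 -0.2; 0 0 -3 0 0 0 -0.2; 0 0 -3 0 0 0 -0.2; 0 0 -1 0 0 0 -0.2; 0 0 0 0 0 0 -0.2"}}

```text
time: 44.4
position: [0.5401, 0.0321, 0.3628]
tool_rot: [2.195, 2.243, 0.008]
ft_force: [0.4, -0.9, 0.1]
grip_width: 0.395
```

```bash
python3 -c "
from h import *
plan([(.4207,.2987,.19,1.3,4.5)],grip=-.2)"
```

```text
t 44.40 grasp [0.541  0.0322 0.1988] head 1.25 tilt [0.0059 0.0011] F [ 0.4 -0.9  0.1] g 0.395
7
3.85 -1.62 0.12 0.001 0 0 -0.2; 3.85 -1.62 0.12 0.001 0 0 -0.2; 3.85 -1.62 0.12 0.001 0 0 -0.2; 3.85 -1.62 0.12 0.001 0 0 -0.2; 3.85 -1.62 0.12 0.001 0 0 -0.2; 3.85 -1.62 0.12 0.001 0 0 -0.2; 3.85 -1.62 0.13 0.001 0 0 -0.2
```

Request:
{"name": "play_rows", "arguments": {"targets": "1.9 -0.8 0 0.001 0 0 -0.2; 3.8 -1.6 0 0.001 0 0 -0.2; 3.9 -1.6 0 0.001 0 0 -0.2; 3.9 -1.6 0 0.001 0 0 -0.2; 3.9 -1.6 0 0 0 0 -0.2; 3.9 -1.6 0 0 0 0 -0.2; 3 -1.3 0 0 0 0 -0.2; 1.8 -0.7 0 0 0 0 -0.2; 0.6 -0.2 0 0 0 0 -0.2; 0 0 0 0 0 0 -0.2; 0 0 0 0 0 0 -0.2"}}

```text
time: 45.78
position: [0.4187, 0.3014, 0.3494]
tool_rot: [-2.2, -2.239, 0.027]
ft_force: [0.2, -0.6, -0.2]
grip_width: 0.403
```

```bash
python3 -c "
from h import *
plan([(.4207,.2987,.15,1.3,2)],grip=-.2)"
```

```text
t 45.77 grasp [0.4165 0.2996 0.1854] head 1.02 tilt [-0.0138 -0.0105] F [ 0.2 -0.6 -0.2] g 0.403
2
-0.12 0.12 1.77 -0.007 0.005 -0.002 -0.2; -0.13 0.11 1.77 -0.007 0.005 -0.002 -0.2
```

Request:
{"name": "play_rows", "arguments": {"targets": "-0.1 0.1 1.6 -0.007 0.005 -0.002 -0.2; -0.1 0.1 1.4 -0.007 0.005 -0.002 -0.2; 0 0 0 0 0 0 -0.2"}}

```text
time: 46.15
position: [0.4224, 0.296, 0.3189]
tool_rot: [2.202, 2.239, 0.001]
ft_force: [0.6, -0.0, 0.2]
grip_width: 0.403
```

```bash
python3 -c "
from h import *
plan([(.4207,.2987,.106,1.3,2)],grip=-.2)"
```

```text
t 46.15 grasp [0.4226 0.2959 0.1549] head 0.94 tilt [ 0.0013 -0.0004] F [ 0.6 -0.   0.2] g 0.403
3
0.09 -0.06 1.63 0 0 -0.002 -0.2; 0.09 -0.06 1.63 0 0 -0.002 -0.2; 0.09 -0.06 1.63 0 0 -0.002 -0.2
```

Request:
{"name": "play_rows", "arguments": {"targets": "0.1 -0.06 1.6 0 0 -0.002 -0.2; 0.1 -0.06 1.6 0 0 -0.002 -0.2; 0.08 -0.05 1.1 0 0 -0.002 -0.2; 0 0 0.4 0 0 0 -0.2; 0 0 0 0 0 0 -0.2"}}

```text
time: 46.78
position: [0.4211, 0.2984, 0.2691]
tool_rot: [2.197, 2.244, 0.001]
ft_force: [-0.4, -1.0, -0.4]
grip_width: 0.398
```

```bash
python3 -c "
from h import *
plan([(.4207,.2987,.1054,1.3,2)],grip=-.2)"
```

```text
t 46.77 grasp [0.4214 0.2984 0.1051] head 1.23 tilt [ 0.0015 -0.0005] F [-0.4 -1.  -0.4] g 0.398
1
0.03 -0.04 -0.03 0.001 0.001 -0.001 -0.2
```

Request:
{"name": "play_rows", "arguments": {"targets": "0.03 0 -0.03 0.001 0 -0.001 -0.4; 0 0 0 0 0 0 -1; 0 0 0 0 0 0 -1; 0 0 0 0 0 0 -1; 0 0 0 0 0 0 -1; 0 0 0 0 0 0 -1; 0 0 0 0 0 0 -1"}}

```text
time: 47.65
position: [0.4213, 0.2991, 0.2705]
tool_rot: [2.196, 2.246, 0.003]
ft_force: [-1.4, -0.1, -1.0]
grip_width: 0.132
```

```bash
python3 -c "
from h import *
plan([(.4207,.2987,.24,1.3,2.5)],grip=-1)"
```

```text
t 47.65 grasp [0.4216 0.2993 0.1065] head 1.30 tilt [0.0017 0.0009] F [-1.4 -0.1 -1. ] g 0.132
6
-0.01 -0.01 -2.22 0 0 0 -1; -0.01 -0.01 -2.22 0 0 0 -1; -0.01 -0.01 -2.22 0 0 0 -1; -0.01 -0.01 -2.22 0 0 0 -1; -0.01 -0.01 -2.22 0 0 0 -1; -0.01 -0.01 -2.22 0 0 0 -1
```

Request:
{"name": "play_rows", "arguments": {"targets": "0 0 -0.8 0 0 0 -1; 0 0 -2.2 0 0 0 -1; 0 0 -2.8 0 0 0 -1; 0 0 -2.8 0 0 0 -1; 0 0 -2.8 0 0 0 -1; 0 0 -2.5 0 0 0 -1; 0 0 -1.8 0 0 0 -1; 0 0 0 0 0 0 -1"}}

```text
time: 48.65
position: [0.4204, 0.2978, 0.4329]
tool_rot: [2.197, 2.245, -0.003]
ft_force: [1.1, -0.1, -2.9]
grip_width: 0.136
```

```bash
python3 -c "
from h import *
plan([(.46,.05,.265,1.3,4.5),(.542,-.0711,.265,1.3,4.5)],grip=-1)"
```

```text
t 48.65 grasp [0.4203 0.2975 0.2689] head 1.25 tilt [-0.0007 -0.0018] F [ 1.1 -0.1 -2.9] g 0.136
10
-4.14 0.57 0.07 0 0 0 -1; -4.14 0.57 0.07 0 0 0 -1; -4.14 0.57 0.07 0 0 0 -1; -4.14 0.57 0.07 0 0 0 -1; -4.14 0.57 0.07 0 0 0 -1; -4.14 0.57 0.07 0 0 0 -1; -3.07 1.98 0 0 0 0 -1; -3.07 1.98 0 0 0 0 -1; -3.07 1.98 0 0 0 0 -1; -3.07 1.98 0 0 0 0 -1
```

Request:
{"name": "play_rows", "arguments": {"targets": "-2 0.3 0 0 0 0 -1; -4.1 0.57 0 0 0 0 -1; -4.1 0.57 0 0 0 0 -1; -4.1 0.57 0 0 0 0 -1; -4.1 0.57 0 0 0 0 -1; -4.1 0.6 0 0 0 0 -1; -3.8 1 0 0 0 0 -1; -3.1 2 0 0 0 0 -1; -3 2 0 0 0 0 -1; -2.5 1.8 0 0 0 0 -1; -1.2 1 0 0 0 0 -1; -0.4 0.3 0 0 0 0 -1; 0 0 0 0 0 0 -1; 0 0 0 0 0 0 -1"}}

```text
time: 50.4
position: [0.534, -0.0961, 0.419]
tool_rot: [-2.206, -2.221, 0.04]
ft_force: [0.4, -0.0, -1.9]
grip_width: 0.134
```

```bash
python3 -c "
from h import *
plan([(.542,-.0711,.2,1.3,2)],grip=-1)"
```

```text
t 50.40 grasp [ 0.5298 -0.0979  0.2551] head 0.38 tilt [-0.0258 -0.0108] F [ 0.4 -0.  -1.9] g 0.134
4
0.64 0.24 1.36 -0.006 0.003 -0.004 -1; 0.63 0.23 1.37 -0.006 0.003 -0.004 -1; 0.63 0.23 1.37 -0.006 0.003 -0.004 -1; 0.63 0.22 1.37 -0.006 0.003 -0.004 -1
```

Request:
{"name": "play_rows", "arguments": {"targets": "0.65 0.25 1.3 -0.006 0.003 -0.004 -1; 0.65 0.25 1.3 -0.006 0.003 -0.004 -1; 0.65 0.25 1.2 -0.006 0.003 -0.004 -1; 0.3 0.1 0.8 -0.006 0.002 -0.003 -1; 0 0 0 0 0 0 -1; 0 0 0 0 0 0 -1"}}

```text
time: 51.15
position: [0.5413, -0.0696, 0.3685]
tool_rot: [-2.189, -2.249, -0.0]
ft_force: [-0.5, -0.7, -3.4]
grip_width: 0.136
```

```bash
python3 -c "
from h import *
plan([(.542,-.0711,.195,1.3,2)],grip=-1)"
```

```text
t 51.15 grasp [ 0.5409 -0.0691  0.2045] head 1.56 tilt [-0.0022  0.0025] F [-0.5 -0.7 -3.4] g 0.136
1
-0.16 0.07 0.95 -0.002 -0.003 0.005 -1
```

Request:
{"name": "play_rows", "arguments": {"targets": "-0.18 0.07 0.9 -0.002 -0.003 0.005 -1; 0 0 0 0 0 0 -1; 0 0 0 0 0 0 -1"}}

```text
time: 51.52
position: [0.5422, -0.0723, 0.3596]
tool_rot: [2.197, 2.243, 0.001]
ft_force: [0.3, 0.3, -2.4]
grip_width: 0.138
```

```bash
python3 -c "
from h import *
plan([(.542,-.0711,.13,1.3,2)],grip=-1)
d=grab('scene');cv2.imwrite('pics/s13.png',cv2.resize(d['pixels'][140:380,220:520],None,fx=2.6,fy=2.4))"
```

```text
t 51.52 grasp [ 0.5425 -0.0724  0.1956] head 1.18 tilt [ 0.0014 -0.0009] F [ 0.3  0.3 -2.4] g 0.138
4
0.03 -0.01 1.64 0 0 -0.001 -1; 0.03 -0.01 1.64 0 0 -0.001 -1; 0.03 -0.01 1.64 0 0 -0.001 -1; 0.03 -0.01 1.64 0 0 -0.001 -1
```

View pics/s13.png

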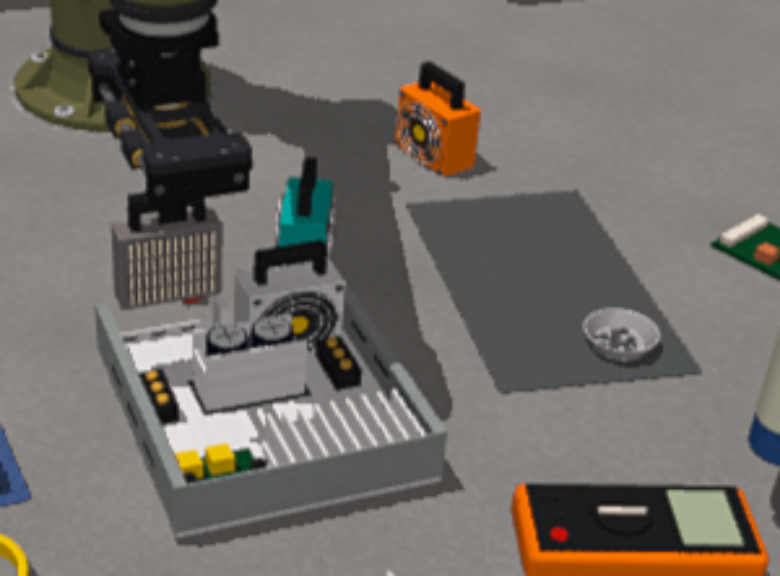

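The fan is back in its bay (290,300), and the filter hangs upright over its own bay (168,260). I lower it.

Request:
{"name": "play_rows", "arguments": {"targets": "0.05 0 1.5 0 0 -0.001 -1; 0.05 0 1.6 0 0 -0.001 -1; 0.03 0 1.5 0 0 0 -1; 0 0 1 0 0 0 -1; 0 0 0.5 0 0 0 -1; 0 0 0 0 0 0 -1"}}

```text
time: 52.32
position: [0.5417, -0.0707, 0.2931]
tool_rot: [2.196, 2.247, -0.002]
ft_force: [0.5, -0.2, -1.9]
grip_width: 0.134
```

```bash
python3 -c "
from h import *
plan([(.542,-.0711,.1155,1.3,2)],grip=-1)"
```

```text
t 52.33 grasp [ 0.5415 -0.0709  0.1291] head 1.32 tilt [-0.001  -0.0011] F [ 0.5 -0.2 -1.9] g 0.134
1
-0.04 0.03 1.36 -0.001 0.001 0 -1
```

Request:
{"name": "play_rows", "arguments": {"targets": "-0.03 0 0.5 -0.001 0.001 0 -1; 0 0 0.35 0 0 0 -1; 0 0 0.25 0 0 0 -1; 0 0 0.15 0 0 0 -1; 0 0 0 0 0 0 -1"}}

```text
time: 52.95
position: [0.5424, -0.0712, 0.281]
tool_rot: [2.195, 2.246, 0.003]
ft_force: [0.9, -0.4, -2.8]
grip_width: 0.133
```

```bash
python3 -c "
from h import *
plan([(.542,-.0711,.1155,1.3,2)],grip=-1)"
```

```text
t 52.95 grasp [ 0.5428 -0.0711  0.117 ] head 1.32 tilt [0.0026 0.0002] F [ 0.9 -0.4 -2.8] g 0.133
1
0.01 -0.04 0.15 0.003 0 0 -1
```

Request:
{"name": "play_rows", "arguments": {"targets": "0 0 0.15 0.002 0 0 -1; 0 0 0.1 0 0 0 -1; 0 0 0.1 0 0 0 -1"}}

```text
time: 53.32
position: [0.5429, -0.0713, 0.2796]
tool_rot: [2.195, 2.246, 0.003]
ft_force: [-3.2, 0.3, 6.1]
grip_width: 0.134
```

```bash
python3 -c "
from h import *
plan([(.542,-.0711,.1155,1.3,2)],grip=-1)"
```

```text
t 53.33 grasp [ 0.5433 -0.0712  0.1156] head 1.32 tilt [0.0021 0.0009] F [-3.2  0.3  6.1] g 0.134
1
0.02 -0.09 0.01 0.002 -0.001 0 -1
```

Down at the expected height. Release, rise and move back out of the top camera's view.

Request:
{"name": "play_rows", "arguments": {"targets": "0 0 -0.05 0 0 0 -0.5; 0 0 0 0 0 0 -0.3; 0 0 0 0 0 0 -0.2; 0 0 0 0 0 0 -0.2; 0 0 -1 0 0 0 -0.2; 0 0 -3 0 0 0 -0.2; 0 0 -4 0 0 0 -0.2; 0 0 -3 0 0 0 -0.2; -2 0 -1 0 0 0 -0.2; -4 0 0 0 0 0 -0.2; -5 0 0 0 0 0 -0.2; -5 0 0 0 0 0 -0.2; -3 0 0 0 0 0 -0.2; 0 0 0 0 0 0 -0.2; 0 0 0 0 0 0 -0.2"}}

```text
time: 55.2
position: [0.5482, -0.2653, 0.412]
tool_rot: [2.185, 2.245, 0.014]
ft_force: [-0.8, -0.2, 0.1]
grip_width: 0.4
```

```bash
cp top.npz topx.npz; python3 - <<'E'
from h import *
plan([(.5,-.26,.3,1.3,2)])
d=grab('top');w=cloud(d);p=d['pixels']
cv2.imwrite('pics/t14.png',cv2.resize(p[100:300,150:530],None,fx=2.1,fy=2.1))
def near(u0,u1,v0,v1):
    m=np.zeros((480,640),bool);m[v0:v1,u0:u1]=1;return m
def rect(m,name):
    q=w[m][:,:2].astype(np.float32);print(name,len(q),cv2.minAreaRect(q),np.median(w[m][:,2]))
H=w[...,2]<.13
rect(near(280,340,180,230)&(w[...,2]>.108)&H,'fanhandle')
rect(near(341,400,180,230)&(w[...,2]>.108)&H,'filthandle')
rect(near(310,365,160,195)&(w[...,2]>.066)&(w[...,2]<.09),'spare')
d=grab('scene');cv2.imwrite('pics/s14.png',d['pixels']);w=cloud(d)
b=lambda x,y,r,s:(abs(w[...,0]-x)<r)&(abs(w[...,1]-y)<s)
rect(b(.593,-.309,.06,.065)&(w[...,2]>.058)&(w[...,2]<.08),'old')
rect(b(.59,-.019,.045,.06)&(w[...,2]>.066)&(w[...,2]<.081),'spare')
E
```

```text
t 55.20 grasp [ 0.5503 -0.2653  0.248 ] head 1.55 tilt [0.0123 0.0004] F [-0.8 -0.2  0.1] g 0.400
4
0.17 -1.19 -1.31 0.003 0 0.001 1; 0.16 -1.19 -1.31 0.003 0 0.001 1; 0.16 -1.19 -1.31 0.003 0 0.001 1; 0.16 -1.2 -1.3 0.003 0 0.001 1
fanhandle 196 ((0.5377486944198608, 0.03106730431318283), (0.013535413891077042, 0.05813106894493103), 1.286360502243042) 0.11953958281885595
filthandle 197 ((0.540645182132721, -0.07154945284128189), (0.012560764327645302, 0.05761623755097389), 1.9682477712631226) 0.11959585729036216
spare 653 ((0.5800299048423767, -0.011064622551202774), (0.06259215623140335, 0.10065346211194992), 0.5485691428184509) 0.07640431353250117
old 691 ((0.5940645337104797, -0.3098292350769043), (0.04696430265903473, 0.0835803896188736), 5.435070037841797) 0.0692318021654669
spare 795 ((0.5801990628242493, -0.017144110053777695), (0.06932728737592697, 0.11856264621019363), 3.9750468730926514) 0.07424567344856971
```

View pics/t14.png

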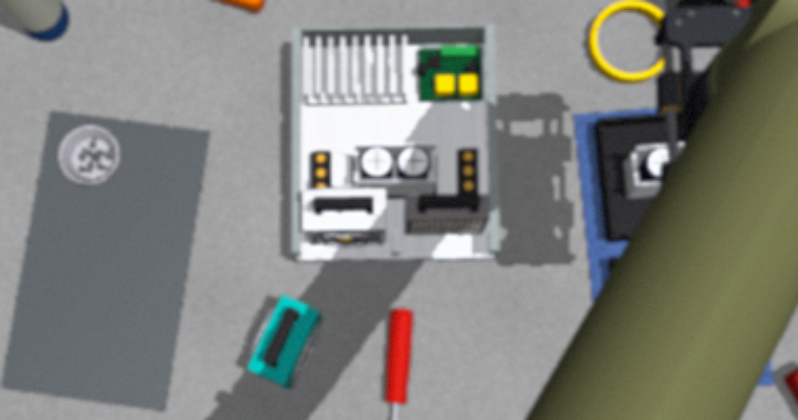

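View pics/s14.png

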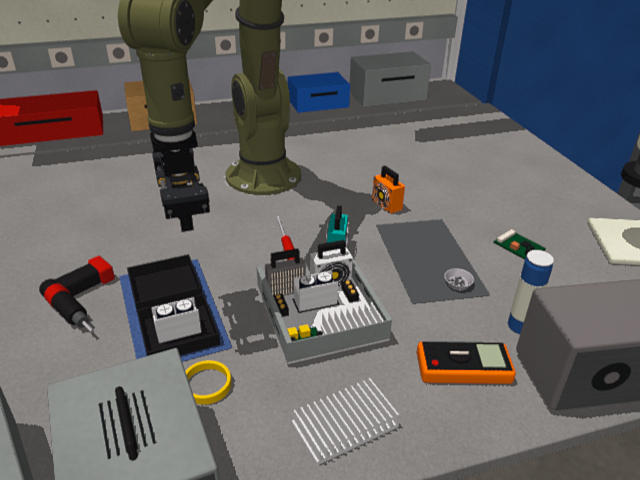

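```bash
python3 - <<'E'
from h import *
w=cloud(load('scene'));m=(abs(w[...,0]-.592)<.03)&(abs(w[...,1]+.019)<.05)&(w[...,2]>.07)&(w[...,2]<.081)&(w[...,0]>.571)
q=w[m][:,:2].astype(np.float32);print(cv2.minAreaRect(q))
w=cloud(load('top'));m=(w[...,0]>.571)&(w[...,0]<.62)&(abs(w[...,1]+.019)<.05)&(w[...,2]>.066)&(w[...,2]<.081)
print(cv2.minAreaRect(w[m][:,:2].astype(np.float32)))
print(ctrl.close_job())
E
```

```text
((0.5934669971466064, -0.0193033330142498), (0.08370765298604965, 0.04364204406738281), 89.39134979248047)
((0.5911492705345154, -0.01932677999138832), (0.040512632578611374, 0.08391698449850082), 0.5485691428184509)
the job is handed in; nothing more can be done
None
```

The capacitor module is changed and the job was handed in at about 55 s of the 138 s allowed. No verdict was reported.

- **Fan and filter:** I stood both on the grey mat, then put them back in their own bays. In the last top view both handles lie within about 1 mm of where they were at the start and under 1° off in angle.
- **Old module:** It stands upright in the tray that was empty, measured within about 2 mm of that tray's centre.
- **Spare module:** It is upright on the pad and square to within 1°. Before the cassettes went back, its centre measured within about 1 mm of the pad's middle. The final check gave about 1 mm from the top camera and about 3 mm from the scene camera. I think the larger figure comes from my cutting the scene points off at the module's front edge.
- **Disagreeing reading:** A first final reading put the spare about 10 mm forward of the pad's middle and up to 8 mm to the left. It had picked up parts of the cassettes; leaving those points out gave the figures above.
- **Dish of screws:** In the pictures it sits where it started; I did not measure it again at the end.

Each set-down was felt as a light contact of about 3 to 11 N at the wrist before release. The arm ended clear of everything.

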